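# Proof pull on the bench spring gauge

## Task

Make the proof pull on the bench spring gauge: stand every loose steel weight upright in the gauge's ballast trough and pull both blue vent caps fully up, then pull the black handle out until the orange needle stands at the red pointer, not past it, hold it there for two seconds, and let the slide go back to zero. Only then press both caps fully down again and stand the weights back, upright, on their black mat; do not shift the red pointer, and leave the other things alone.

Things in the scene. Friction and masses are not known exactly. Their poses are not given: they have to be found in the camera images.
- gauge: bench spring gauge, fixed to the bench; aluminium base plate 8 mm thick, x -97 to 80 mm, y -145 to 145 mm. Origin on the bench under the plate; z up, y along the slide (the handle is pulled towards -y), x to the back, away from the robot. Turned about z by up to 0.15 rad. Weights go in the trough at its front; housing, slide and scale are at its back
- trough (a point): centre of the ballast trough's black floor: (-0.049, 0, 0.008) in the gauge frame, axes as the gauge's. Inside 74 mm (x) by 270 mm (y), rim 6 mm high. It takes up to four weights in one row along y, e.g. at y = -0.107, -0.036, 0.036, 0.107 m
- housing_top (a point): centre of the top of the grey housing, 54 mm (x) by 110 mm (y), at (0.037, 0.083, 0.080) in the gauge frame; the two blue caps stand on it. From the housing towards -y run the slide and, 35 mm behind the slide, an upright white scale board 130 mm long, top at z = 0.059, with ticks every 10 mm
- weight_1: loose steel weight, about 0.4 kg: body 50 mm across and 36 mm high, on it a stem 22 mm across up to 81 mm height. Origin at the centre of its underside, z up. Grip the stem. It stands on the black mat at the right; two to four of the weights are present
- weight_2: loose steel weight, about 0.4 kg: body 50 mm across and 36 mm high, on it a stem 22 mm across up to 81 mm height. Origin at the centre of its underside, z up. Grip the stem. It stands on the black mat at the right; two to four of the weights are present
- weight_3: loose steel weight, about 0.4 kg: body 50 mm across and 36 mm high, on it a stem 22 mm across up to 81 mm height. Origin at the centre of its underside, z up. Grip the stem. It stands on the black mat at the right; two to four of the weights are present
- weight_4: loose steel weight, about 0.4 kg: body 50 mm across and 36 mm high, on it a stem 22 mm across up to 81 mm height. Origin at the centre of its underside, z up. Grip the stem. It stands on the black mat at the right; two to four of the weights are present
- mat: black rubber mat at the right, fixed, 200 mm (x) by 170 mm (y), 3 mm thick; origin under its centre, z up. The weights start on it and go back on it; four fit in two rows, e.g. at x = -0.046 and 0.046, y = -0.0425 and 0.0425 m
- gauge_slide (a joint): the sprung slide with handle and orange needle: 0 m at home (zero), grows to 0.09 as it is pulled towards the gauge's -y. The spring pulls it home with 2.4 N at zero and 120 N/m more (about 10 N at 60 mm); let go, it returns by itself, damped
- set_pointer (a joint): the red pointer on the scale board; same zero and direction as the slide, so the needle is at the pointer when both values are equal; 0.035 to 0.065 m; stays where it is set by friction
- cap_1 (a joint): height of the blue vent cap farther from the handle: 0 m fully down, 0.014 fully up; friction of 4 N holds it wherever it is left
- cap_2 (a joint): the same for the vent cap nearer the handle
- handle (a point): grasp point of the black upright handle, 26 mm (gauge x) by 18 mm (gauge y), top 17 mm above this point, free down to 30 mm below it; it is at x = 0.037, y = -0.020 - slide value, z = 0.098 in the gauge frame; axes as the gauge's
- needle_tip (a point): tip of the orange needle on the slide; axes as the gauge's
- pointer_tip (a point): point of the red pointer: the needle tip meets it when the slide has the pointer's value; axes as the gauge's
- cap_1_top (a point): centre of the top of the blue cap farther from the handle: cap 25 mm across, 24 mm high; at x = 0.037, y = 0.113, z = 0.1065 + joint value in the gauge frame
- cap_2_top (a point): the same for the cap nearer the handle, at y = 0.058 in the gauge frame
- cast_white: white plaster cast, 55 x 60 x 31 mm, origin under its centre; leave alone
- cast_tan: tan plaster cast, 54 x 58 x 34 mm, origin under its centre; leave alone
- nail_brush: purple nail brush, 30 x 85 x 55 mm, origin under its centre; leave alone

How it is judged:
By the outcome, as a careful person would: the job done as asked, in the order asked, and still so for the second after the job is handed in, with the robot touching nothing.
Of weight_1, weight_2, weight_3, weight_4 only 2 to 4 are there at a start; the rules pass over those that are not, and their reading is None.
At some moment in a run one of weight_1, weight_2, weight_3, weight_4 may be knocked a few centimetres aside while the robot is not near it.
It also fails if it takes over 210 s, if anything falls off the work surface, if the arm or the gripper's body presses on something with over 40 N, if the wrist force passes 120 N, or if a joint passes its speed limit or range.

## Robot

A 6-joint arm with a two-finger parallel gripper is mounted at the origin on a cart in front of the work surface, level with it; the furniture and walls round the work are solid. World frame = base frame: x ahead of the robot, y to its left, z up, the work surface at z = 0. Lengths are in m, angles in degrees, forces in N, time in s.
With the tool pointing down it reaches from about 0.4 to 0.825 m from the base axis. Payload 7 kg.
Tool frame: the origin (TCP) lies at the very end of the fingers, on their centre line; the grasp point (between the pads) lies 19 mm behind it (ctrl.grip_depth is the z of the grasp point in the tool frame, in m); z points along the fingers, y is the direction in which the jaws open and shut (so a half turn about z gives the same grasp; the last joint's range is limited). The gripper opens to 88 mm and grips with 3 to 60 N. Pads are 19 mm wide; open, the fingers measure 130 mm over their backs; the gripper's body (78 mm by 193 mm) begins 47 mm behind the grasp point.
Start: joints at [-46.69, 20.546, 0.682, 0, -70.136, -16.507], TCP at [0.304, -0.602, 0.227] pointing down, gripper open.
Joint ranges: [-176.03, 176.03], [-82.01, 121.73], [-58.28, 71.71], [-173.87, 95.51], [-174.79, -0.11], [-173.66, 173.66]. Speed limits (degrees/s): [136.94, 136.94, 172.46, 180, 180, 180].

## Interface

Orientations are given as [roll, pitch, yaw] about the fixed x, y, z axes, in that order (R = Rz(yaw) Ry(pitch) Rx(roll)).
In Python, from plant import telemetry, snapshot, job, models, ctrl gives the robot as it stands.
- The arm moves only by the tool jog_arm, never from a script. Its argument "targets" is text: rows parted by semicolons, each of 7 numbers parted by spaces: the shift along the tool's x, y, z in m, then the turn, a rotation vector about the tool's x, y, z in degrees, then the gripper command: -1 is shut, 1 is fully open, values between are in proportion. A call has exactly 8 rows; each row is the pose to reach, as a shift and turn from the pose measured when the call began, along the tool's axes at that moment; what a row does not reach only later rows make up. A row lasts 1/8 s, in which the tool goes at most 62.5 mm and 10.7 degrees, less where a joint would pass 70% of its speed; a pose out of reach is approached as far as the arm can. A call with a gripper value outside its range is refused whole. The fingers move at their own pace and stop on an object; the grip force is fixed at half the most. Time passes only in rows, so rows that repeat a pose let the fingers close, or fill a call up. It gives the time, the measured TCP pose, the force and the opening at its end, in the units of the state.
- telemetry.get_obs(): the state, without advancing time (a new reading comes with each control period).
- snapshot(name): name is "side" or "top"; returns a dict with "img" (400x640x3 uint8, red, green, blue), "range_z" (400x640 float32, m along the optical axis (not along the pixel's ray), 0 where there is no reading), "intrinsics" (3x3 intrinsics, pixels), "R" (3x3) and "t" (3): a world point X has camera coordinates R X + t. Camera axes: x right, y down, z forward; pixel columns grow to the right and rows downward; lengths in m; the calibration is good to about 2 mm. A picture is of the moment at which its call begins.
- job.close_job(): hands the job in, once; it reports no verdict.
Trained networks look in a picture, given as the dict that the camera call returned (one of the last four; its "shot" number tells which), for a name from the list of things; names that differ only in an ending like _2 or _b are one class to them, and where a whole thing is asked for, a point or a joint stands for the part that bears it (a point fixed in the world has none). Each returns a list of dicts, best first, with "conf" (0 to 1); they miss things now and then, are a little off and sometimes report something else, mostly with a low value. They report only what shows in the picture. A call takes as long as a camera call.
- models.cut_out(name, picture): "region" (400x640 bool, what is visible of it) and "uv" ([column, row] in pixels, amid what is visible of it).
- models.spot_point(name, picture): "uv" ([column, row] in pixels: a listed point, or the origin of a listed thing).
The state is a dict: "clock": time; "joint_pos": joint angles; "qvel": joint speeds; "tau": joint torques, N m; "tool_pos": TCP position; "orientation": TCP orientation; "force": force on the tool from outside, world axes, zero at the start; "moment": the same for the moment, N m; "opening": finger opening in m.
Only numpy, scipy, OpenCV 4.12 (cv2) and the standard library are available. Lean on these libraries where they do the work, as an engineer would, in place of code of your own. Each camera call takes 0.05 s, during which the arm holds its last target.

## Working session

There is one attempt and no reset: what is moved stays moved. The work goes in short steps, Python scripts to look and compute and a tool call to move; the robot and the scene stay as the last step left them, time stands still between calls to the robot, and variables do not carry over. Pictures are saved under pics/ and viewed, and the job is handed in when it is done.

Besides the shell and the picture viewer there is one more tool, called as name(argument=value, ...) on one line, values as JSON. jog_arm: Moves the arm, as the interface text tells. Its arguments: {"type":"object","properties":{"targets":{"type":"string"}},"required":["targets"]}

```bash
ls; mkdir -p pics
cat > h.py <<'E'
import numpy as np, cv2
from scipy.spatial.transform import Rotation as Ro
from plant import telemetry, snapshot, job, models, ctrl
def save(p,name,scale=1.25,crop=None):
    im=p["img"][:,:,::-1].copy()
    if crop: im=im[crop[1]:crop[3],crop[0]:crop[2]]
    s=min(800/im.shape[1],600/im.shape[0]); 
    cv2.imwrite("pics/"+name,cv2.resize(im,None,fx=s,fy=s,interpolation=cv2.INTER_CUBIC))
def world(p,u,v,z=None,d=None):
    K=p["intrinsics"];R=np.array(p["R"]);t=np.array(p["t"])
    r=np.linalg.inv(K)@np.array([u,v,1.0])
    if d is not None: return R.T@(r*d-t)
    c=-R.T@t; w=R.T@r
    return c+w*(z-c[2])/w[2]
def proj(p,X):
    c=np.array(p["R"])@np.array(X)+np.array(p["t"]); q=p["intrinsics"]@c; return q[:2]/q[2]
def cloud(p):
    d=p["range_z"];v,u=np.mgrid[0:400,0:640];K=p["intrinsics"]
    c=np.stack([(u-K[0,2])/K[0,0]*d,(v-K[1,2])/K[1,1]*d,d],-1)
    return (c-np.array(p["t"]))@np.array(p["R"])
E
cat > a.py <<'E'
from h import *
o=telemetry.get_obs();print({k:np.round(v,3) for k,v in o.items()})
for n in("side","top"):
    p=snapshot(n);save(p,n+"0.png");print(n,np.round(-np.array(p["R"]).T@p["t"],3))
    for k in("weight_1","mat","gauge","trough","housing_top","handle","needle_tip","pointer_tip","cap_1_top","cap_2_top","nail_brush"):
        for r in models.spot_point(k,p)[:5]:
            print(n,k,round(r["conf"],2),np.round(r["uv"],1))
E
python3 a.py
```

```text
pics
{'clock': np.float64(0.0), 'joint_pos': array([-4.6691e+01,  2.0593e+01,  6.3300e-01, -1.9000e-02, -7.0135e+01,
       -1.6508e+01]), 'qvel': array([ 0.079, -0.005,  0.016,  0.084,  0.059,  0.012]), 'tau': array([-1.0000e-03, -5.8272e+01,  2.9306e+01,  6.9970e+00,  7.0000e-03,
       -0.0000e+00]), 'tool_pos': array([ 0.304, -0.602,  0.226]), 'orientation': array([ 1.79903e+02, -1.00000e-02, -1.53206e+02]), 'force': array([0.895, 0.834, 0.287]), 'moment': array([-0.01 , -0.002,  0.04 ]), 'opening': np.float64(0.088)}
side [ 0.475 -0.746  0.526]
side weight_1 0.78 [273.2 308.7]
side weight_1 0.71 [272.8 278.3]
side weight_1 0.56 [324.2 273.4]
side mat 0.92 [299.4 293.2]
side mat 0.34 [384.5 257.2]
side gauge 0.72 [306.5 218.7]
side trough 0.64 [286.2 212.9]
side housing_top 0.8 [326.3 176.3]
side handle 0.94 [320.6 186.5]
side handle 0.27 [373.1 219.7]
side needle_tip 0.72 [333.5 203.7]
side pointer_tip 0.47 [332.2 212.9]
side cap_1_top 0.63 [323.8 163. ]
side cap_1_top 0.18 [288.3 211.8]
side cap_2_top 0.67 [322.8 173.9]
side cap_2_top 0.56 [321.1 187.3]
side nail_brush 0.67 [394.7 291.6]
side nail_brush 0.29 [317.8 184.7]
top [0.381 0.013 1.058]
top weight_1 0.97 [383.4 273.7]
top weight_1 0.86 [380.9 229.3]
top weight_1 0.73 [426.3 275.2]
top mat 0.9 [406.5 253.8]
top mat 0.52 [238.9 220.4]
top gauge 0.87 [277.6 247.8]
top gauge 0.33 [292.1 170.7]
top trough 0.8 [273.2 266.6]
top trough 0.56 [378.6 226.9]
top housing_top 0.95 [238.7 219.3]
top handle 0.84 [286.4 223.2]
top handle 0.52 [248.5 220.9]
top needle_tip 0.69 [292.9 212.8]
top pointer_tip 0.64 [426.4 276.6]
top pointer_tip 0.37 [308.2 217.3]
top cap_1_top 0.72 [224.  216.3]
top cap_2_top 0.51 [250.6 219.1]
top cap_2_top 0.38 [384.7 275. ]
top nail_brush 0.62 [400.6 171.1]
top nail_brush 0.47 [222.6 215.4]
```

View pics/side0.png

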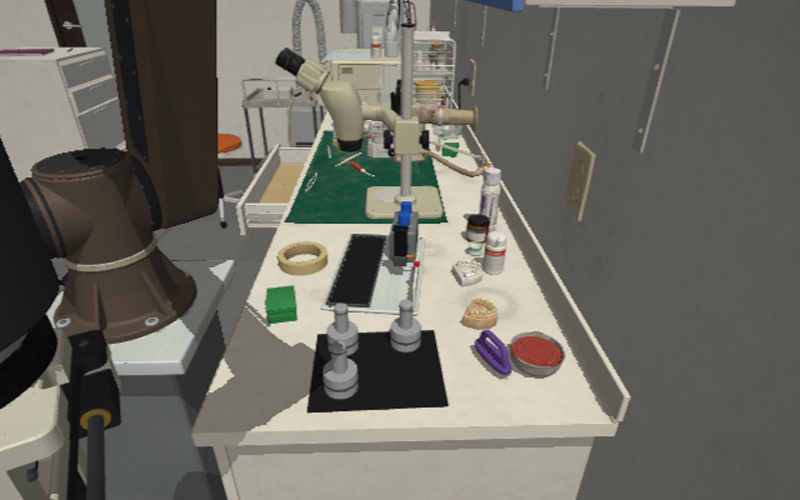

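View pics/top0.png

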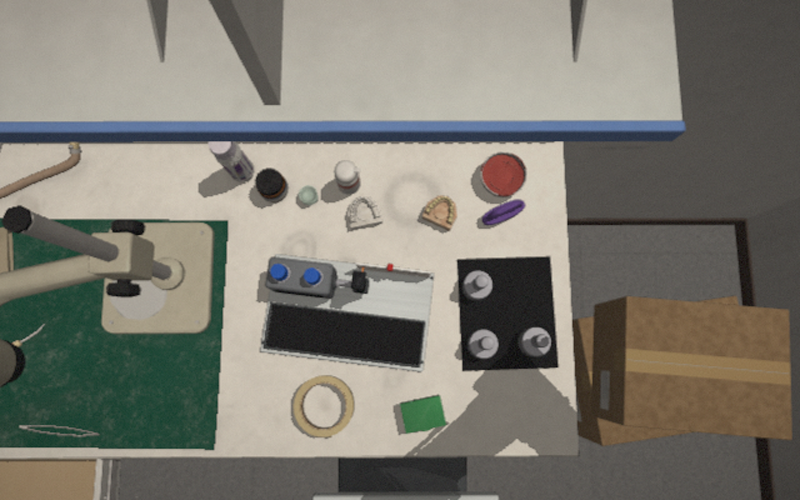

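```bash
cat > b.py <<'E'
from h import *
p=snapshot("top");C=cloud(p);im=p["img"].astype(int)
blue=(im[...,2]>130)&(im[...,0]<80)&(C[...,2]<0.2)&(C[...,2]>0.08)
n,l,st,ce=cv2.connectedComponentsWithStats(blue.astype(np.uint8))
for i in range(1,n):
    if st[i,4]>20:
        q=C[l==i];print("blue",st[i,4],ce[i],np.round(q.mean(0),4),np.round(np.percentile(q[:,2],[10,50,90]),4), np.round(world(p,*ce[i],z=0.1065),4))
for k in("gauge","trough","housing_top","mat","weight_1","gauge_slide","handle","set_pointer"):
    for r in models.cut_out(k,p)[:4]:
        m=r["region"];q=C[m]
        print(k,round(r["conf"],2),m.sum(),np.round(r["uv"],0),np.round(np.median(q,0),4))
        if k in("gauge","mat","trough") :
            rect=cv2.minAreaRect((q[(abs(q[:,2]-.008)<.008)][:,:2]*1000).astype(np.float32));print("  rect",rect)
for r in models.spot_point("weight_1",p)[:4]:
    u,v=r["uv"]; print("w base",r["conf"],world(p,u,v,z=0.003))
# stems tops
m=(C[...,2]>0.07)&(C[...,2]<0.095)&(C[...,1]<-0.15)&(C[...,0]<0.6)
n,l,st,ce=cv2.connectedComponentsWithStats(m.astype(np.uint8))
for i in range(1,n):
    if st[i,4]>15: print("stem",st[i,4],np.round(C[l==i].mean(0),4))
# tall things
for (y0,y1) in ((-0.35,-0.1),(-0.1,0.1),(.1,.2),(.2,.3),(.3,.4)):
    w=(C[...,1]>y0)&(C[...,1]<y1)&(p["range_z"]>0)
    for x0 in np.arange(.25,1.0,.05):
        ww=w&(C[...,0]>x0)&(C[...,0]<x0+.05)
        if ww.any(): print("%.2f:%.2f"%(x0,C[ww][:,2].max()),end=" ")
    print(y0)
E
python3 b.py
```

```text
blue 103 [221.93203883 216.08737864] [0.5217 0.2071 0.1071] [0.1052 0.1072 0.1089] [0.5218 0.2072 0.1065]
blue 105 [248.82857143 219.7047619 ] [0.5143 0.1526 0.1054] [0.1034 0.1057 0.1074] [0.5141 0.1524 0.1065]
gauge 0.88 10472 [279. 252.] [0.4617 0.0998 0.0077]
  rect ((462.8599853515625, 100.33094787597656), (290.3111877441406, 177.39706420898438), 82.80572509765625)
gauge 0.27 119 [253. 219.] [0.5136 0.1498 0.1052]
  rect ((0.0, 0.0), (0.0, 0.0), 0.0)
trough 0.65 5151 [409. 249.] [ 0.4656 -0.1892  0.0018]
  rect ((460.3513488769531, -183.477294921875), (199.4494171142578, 169.59439086914062), 1.5651150941848755)
housing_top 0.73 10509 [276. 250.] [0.4617 0.1    0.0077]
mat 0.67 5017 [408. 250.] [ 0.4658 -0.1907  0.0018]
  rect ((461.1127624511719, -183.95494079589844), (197.7089080810547, 170.04864501953125), 1.6512820720672607)
mat 0.61 141 [224. 216.] [0.52   0.2033 0.1066]
  rect ((0.0, 0.0), (0.0, 0.0), 0.0)
weight_1 0.91 529 [429. 273.] [ 0.407  -0.2199  0.0376]
weight_1 0.71 399 [386. 274.] [ 0.4033 -0.1319  0.0388]
weight_1 0.56 448 [382. 224.] [ 0.5032 -0.1247  0.0383]
we
[... 323 characters left out ...]
.52552403 0.19301826 0.003     ]
w base 0.58 [ 0.50955666 -0.12497385  0.003     ]
stem 102 [ 0.4077 -0.2249  0.0814]
0.25:0.00 0.30:0.01 0.35:0.09 0.40:0.09 0.45:0.08 0.50:0.09 0.55:0.53 0.60:0.53 0.65:0.56 0.70:0.56 0.75:0.42 0.80:0.41 -0.35
0.25:0.03 0.30:0.03 0.35:0.02 0.40:0.02 0.45:0.12 0.50:0.12 0.55:0.53 0.60:0.53 0.65:0.53 0.70:0.53 0.75:0.01 -0.1
0.25:0.03 0.30:0.03 0.35:0.03 0.40:0.01 0.45:0.08 0.50:0.11 0.55:0.53 0.60:0.69 0.65:0.64 0.70:0.57 0.75:0.00 0.1
0.25:0.01 0.30:0.01 0.35:0.02 0.40:0.02 0.45:0.08 0.50:0.11 0.55:0.53 0.60:0.53 0.65:0.56 0.70:0.56 0.75:0.00 0.2
0.25:0.01 0.30:0.01 0.35:0.01 0.40:0.02 0.45:0.22 0.50:0.24 0.55:0.53 0.60:0.53 0.65:0.53 0.70:0.53 0.75:0.01 0.3
```

```bash
cat > c.py <<'E'
from h import *
p=snapshot("top");save(p,"topz.png",crop=(205,195,365,305))
s=snapshot("side");save(s,"sidez.png",crop=(250,150,370,240))
O=np.array([0.4705,0.0997]);a=np.radians(-7.4);R2=np.array([[np.cos(a),-np.sin(a)],[np.sin(a),np.cos(a)]])
for nm,p in(("top",p),("side",s)):
    C=cloud(p);im=p["img"].astype(int);G=(C[...,:2]-O)@R2
    r,g,b=im[...,0],im[...,1],im[...,2]
    box=(G[...,0]>0.0)&(G[...,0]<0.12)&(G[...,1]<0.06)&(G[...,1]>-0.16)
    for n,m in(("red",(r>120)&(g<60)&(b<70)),("orange",(r>130)&(g>60)&(g<0.75*r)&(b<0.45*r))):
        m=m&box
        vv,uu=np.nonzero(m)
        print(nm,n,m.sum())
        for u,v in zip(uu,vv): print(u,v,im[v,u],np.round(G[v,u],4),np.round(C[v,u,2],4))
E
python3 c.py
```

```text
top red 14
311 212 [171  51  49] [ 0.0746 -0.064 ] 0.063
312 212 [171  50  48] [ 0.0749 -0.0661] 0.0634
313 212 [176  55  51] [ 0.0753 -0.0682] 0.0624
310 213 [150  58  54] [ 0.0717 -0.0622] 0.0665
311 213 [172  47  45] [ 0.0723 -0.0643] 0.0645
312 213 [173  49  48] [ 0.0721 -0.0665] 0.0675
313 213 [171  49  47] [ 0.0726 -0.0686] 0.0661
310 214 [150  48  43] [ 0.0697 -0.0625] 0.0655
311 214 [173  53  50] [ 0.0701 -0.0646] 0.0651
312 214 [176  53  50] [ 0.0703 -0.0667] 0.0651
310 215 [143  44  39] [ 0.0678 -0.0627] 0.0641
311 215 [160  46  43] [ 0.0685 -0.0647] 0.0614
312 215 [166  47  43] [ 0.068 -0.067] 0.0663
313 215 [159  56  51] [ 0.0684 -0.0691] 0.0657
top orange 5
310 212 [155  74  68] [ 0.0743 -0.0619] 0.0636
290 214 [148  91  57] [ 0.066  -0.0195] 0.0544
313 214 [173  62  56] [ 0.0711 -0.0687] 0.0619
290 215 [165 109  61] [ 0.0642 -0.0195] 0.0516
290 216 [168 106  70] [ 0.0619 -0.0199] 0.0527
side red 12
332 209 [184  51  47] [ 0.0691 -0.0661] 0.0675
331 210 [170  49  45] [ 0.067  -0.0691] 0.0664
332 210 [197  32  26] [ 0.0694 -0.0705] 0.0674
333 210 [194  33  27] [ 0.0718 -0
[... 502 characters left out ...]
 204 [191 114  55] [ 0.0538 -0.0202] 0.0537
328 204 [188 115  54] [ 0.0564 -0.0219] 0.0549
329 204 [187 116  56] [ 0.0586 -0.0179] 0.0528
330 204 [185 113  52] [ 0.0614 -0.0229] 0.0558
331 204 [161  97  51] [ 0.0636 -0.0183] 0.0533
325 205 [148  83  49] [ 0.049  -0.0218] 0.0516
326 205 [192  96  26] [ 0.0515 -0.0216] 0.0516
327 205 [192  96  26] [ 0.054  -0.0231] 0.0526
328 205 [193  99  28] [ 0.0565 -0.0224] 0.0523
329 205 [184  92  26] [ 0.0588 -0.0207] 0.0515
331 205 [151  75  23] [ 0.0638 -0.0208] 0.0519
331 209 [153  68  64] [ 0.0666 -0.064 ] 0.066
333 209 [194  66  59] [ 0.0713 -0.0643] 0.0665
334 209 [187  73  66] [ 0.0737 -0.0636] 0.0662
335 210 [180  84  78] [ 0.0761 -0.065 ] 0.0645
```

```bash
sleep 1
```

```text
(no output)
```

View pics/topz.png

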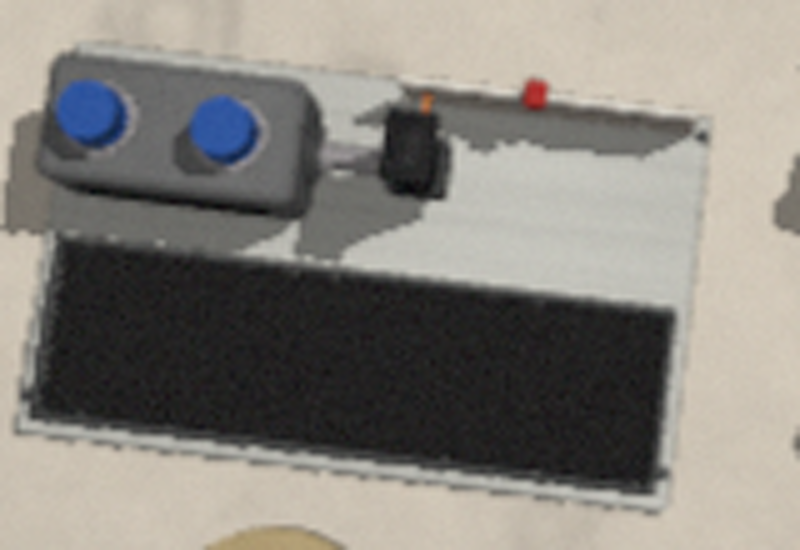

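View pics/sidez.png

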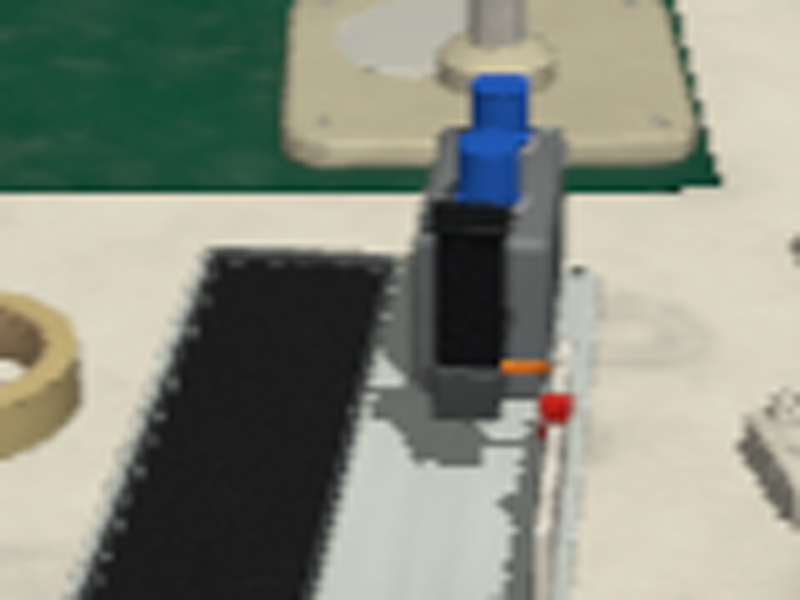

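```bash
cat > d.py <<'E'
from h import *
O=np.array([0.4705,0.0997]);a=np.radians(-7.4);R2=np.array([[np.cos(a),-np.sin(a)],[np.sin(a),np.cos(a)]])
for k in range(3):
    p=snapshot("top");im=p["img"].astype(float)
    def cen(u0,u1,v0,v1,ch):
        q=im[v0:v1,u0:u1]; w=q[...,0]-q[...,2]; 
        w=np.clip(w-25,0,None); v,u=np.mgrid[v0:v1,u0:u1]
        return (w*u).sum()/w.sum(),(w*v).sum()/w.sum(),w.sum()
    r=cen(306,318,210,219,0);n=cen(286,295,212,219,0)
    f=lambda c,z:(world(p,c[0],c[1],z=z)[:2]-O)@R2
    gr=f(r,.065);gn=f(n,.053);print(np.round(r,2),np.round(n,2),np.round(gr,4),np.round(gn,4),"val",gn[1]-gr[1])
print(np.round(im[210:219,306:318,0]-im[210:219,306:318,2]));print(np.round(im[212:219,286:295,0]-im[212:219,286:295,2]))
s=snapshot("side")
for kn,z in(("needle_tip",.053),("pointer_tip",.059)):
  for q,nm in((p,"top"),(s,"side")):
    for r in models.spot_point(kn,q)[:2]:print(kn,nm,round(r["conf"],2),r["uv"],np.round((world(q,*r["uv"],z=z)[:2]-O)@R2,4))
E
python3 d.py
```

```text
[ 311.69  213.32 2041.  ] [289.82 215.13 440.  ] [ 0.0717 -0.0658] [ 0.0637 -0.0193] val 0.04654003131899813
[ 311.68  213.34 2057.  ] [289.84 215.11 441.  ] [ 0.0717 -0.0658] [ 0.0638 -0.0193] val 0.04647941736638456
[ 311.68  213.32 2046.  ] [289.83 215.12 445.  ] [ 0.0717 -0.0658] [ 0.0637 -0.0193] val 0.04650557444063794
[[ 25.  25.  24.  27.  30.  38.  32.  24.  27.  26.  23.  25.]
 [ 26.  24.  23.  31.  60.  91.  85.  78.  50.  23.  24.  24.]
 [ 23.  22.  24.  33.  85. 123. 125. 126.  65.  22.  24.  25.]
 [ 17.  14.  14.  31.  97. 125. 126. 123.  60.  22.  23.  24.]
 [ 12.  11.  11.  42. 105. 125. 126. 115.  47.  13.  16.  17.]
 [ 11.   9.   8.  43. 103. 115. 120. 108.  43.   9.  12.  14.]
 [ 10.  13.  10.  20.  49.  74.  76.  59.  26.  10.   9.   9.]
 [  8.   9.  11.  11.  11.  16.  15.  13.  13.  11.   9.   9.]
 [  5.   7.   4.   6.   6.   4.   7.   9.   9.   7.  10.  12.]]
[[ 12.  11.  12.  11.   8.  11.  13.  14.  19.]
 [  9.  12.   9.  27.  41.  20.  10.  11.  12.]
 [  8.  10.   9.  50.  93.  56.  10.  10.  10.]
 [  6.   7.   5.  64. 106.  43.   9.   8.  10.]
 [  2.   5.   4.  67. 100.  23.   5.   5.   5.]
 [  0.   3.   2.  41.  57.   9.   4.   5.   6.]
 [ -3.  -2.   0.   8.   9.  -1.  -2.   5.   5.]]
needle_tip top 0.81 [288.9, 213.8] [ 0.0663 -0.0169]
needle_tip side 0.64 [333.6, 203.7] [ 0.0698 -0.0156]
pointer_tip top 0.36 [311.1, 214.0] [ 0.071  -0.0646]
pointer_tip side 0.43 [334.2, 211.7] [ 0.0743 -0.0638]
```

```bash
cat >> h.py <<'E'
O=np.array([0.4705,0.0997]);YG=-7.4;a_=np.radians(YG);R2=np.array([[np.cos(a_),-np.sin(a_)],[np.sin(a_),np.cos(a_)]])
def g2w(x,y): return O+R2@np.array([x,y])
def rel(xyz,yaw):
    o=telemetry.get_obs();P=np.array(o["tool_pos"]);R=Ro.from_euler("xyz",o["orientation"],degrees=True)
    T=Ro.from_euler("xyz",[180,0,yaw],degrees=True)
    d=R.inv().apply(np.array(xyz)-P);rv=(R.inv()*T).as_rotvec(degrees=True)
    print("goal",np.round(xyz,4),"d",np.round(d,4),"rv",np.round(rv,1),"from",np.round(P,4),np.round(o["orientation"],1),"F",np.round(o["force"],1),"op",round(float(o["opening"]),4),"t",o["clock"])
def weights():
    p=snapshot("top");C=cloud(p);Z=C[...,2]
    m=(Z>0.072)&(Z<0.1)&(C[...,1]<0.26)&(C[...,1]>-.35)&(C[...,0]<0.6)&(C[...,0]>.3)
    n,l,st,ce=cv2.connectedComponentsWithStats(m.astype(np.uint8))
    for i in range(1,n):
        if st[i,4]>15: print("stem",st[i,4],np.round(C[l==i].mean(0),4),"uv",np.round(ce[i]))
    return p
E
python3 - <<'E'
from h import *
p=weights();
rel([.4077,-.2249,.15],172.6)
E
```

```text
stem 1075 [0.516  0.1741 0.079 ] uv [240. 221.]
stem 91 [ 0.5059 -0.1278  0.0817] uv [385. 225.]
stem 99 [ 0.4078 -0.2251  0.0814] uv [434. 272.]
stem 97 [ 0.4042 -0.1349  0.0817] uv [390. 274.]
goal [ 0.4077 -0.2249  0.15  ] d [-0.2625  0.2904  0.0766] rv [-0.   0.  34.2] from [ 0.3043 -0.6025  0.2266] [-180.     0.  -153.2] F [ 0.9  0.7 -0.4] op 0.0877 t 2.25
```

jog_arm(targets="-0.033 0.036 0.01 0 0 4 0.3; -0.066 0.073 0.02 0 0 8 0.3; -0.105 0.116 0.03 0 0 13 0.3; -0.144 0.16 0.04 0 0 18 0.3; -0.183 0.203 0.05 0 0 23 0.3; -0.22 0.243 0.06 0 0 28 0.3; -0.25 0.277 0.07 0 0 32 0.3; -0.2625 0.2904 0.0766 0 0 34.2 0.3")

```text
clock: 3.25
tool_pos: [0.4081, -0.2229, 0.15]
orientation: [180.0, 0.0, 172.6]
force: [-0.1, -0.7, 0.0]
opening: 0.0568
```

Run:
```python
from h import *
rel([.4077,-.2252,.048],172.6)
```

```text
goal [ 0.4077 -0.2252  0.048 ] d [ 0.0002 -0.0024  0.102 ] rv [0. 0. 0.] from [ 0.4081 -0.2229  0.15  ] [180.    0.  172.6] F [-0.1 -0.7  0. ] op 0.0568 t 3.25
```

jog_arm(targets="0 -0.0024 0.04 0 0 0 0.3; 0 -0.0024 0.08 0 0 0 0.3; 0 -0.0024 0.102 0 0 0 0.3; 0 -0.0024 0.102 0 0 0 0.3; 0 -0.0024 0.102 0 0 0 -1; 0 -0.0024 0.102 0 0 0 -1; 0 -0.0024 0.102 0 0 0 -1; 0 -0.0024 0.102 0 0 0 -1")

```text
clock: 4.25
tool_pos: [0.4081, -0.2253, 0.0485]
orientation: [180.0, 0.1, 172.6]
force: [-0.1, 0.5, 0.6]
opening: 0.0227
```

Run:
```python
from h import *
for y in(.09,0,-.09): print(g2w(-.049,y))
g=g2w(-.049,.09)
rel([*g,.14],172.6)
```

```text
[0.43349972 0.19526139]
[0.42190811 0.10601098]
[0.41031651 0.01676058]
goal [0.4335 0.1953 0.14  ] d [ 0.0286  0.4204 -0.0915] rv [0.  0.1 0. ] from [ 0.4081 -0.2253  0.0485] [1.800e+02 1.000e-01 1.726e+02] F [-0.1  0.5  0.6] op 0.0227 t 4.25
```

jog_arm(targets="0 0 -0.04 0 0 0 -1; 0 0 -0.09 0 0 0 -1; 0 0.015 -0.112 0 0 0 -1; 0.005 0.06 -0.112 0 0 0 -1; 0.008 0.11 -0.112 0 0 0 -1; 0.012 0.165 -0.112 0 0 0 -1; 0.016 0.22 -0.112 0 0 0 -1; 0.02 0.275 -0.112 0 0 0 -1")

```text
clock: 5.25
tool_pos: [0.4226, 0.0516, 0.1604]
orientation: [180.0, 0.1, 172.6]
force: [1.5, 0.7, -3.8]
opening: 0.0212
```

Run:
```python
from h import *
g=g2w(-.049,.09)
rel([*g,.055],172.6)
```

```text
goal [0.4335 0.1953 0.055 ] d [0.0078 0.1438 0.1055] rv [0.  0.1 0. ] from [0.4226 0.0516 0.1604] [1.800e+02 1.000e-01 1.726e+02] F [ 1.5  0.7 -3.8] op 0.0212 t 5.25
```

jog_arm(targets="0.003 0.05 0 0 0 0 -1; 0.006 0.1 0.01 0 0 0 -1; 0.0078 0.135 0.03 0 0 0 -1; 0.0078 0.1438 0.065 0 0 0 -1; 0.0078 0.1438 0.095 0 0 0 -1; 0.0078 0.1438 0.1055 0 0 0 -1; 0.0078 0.1438 0.1065 0 0 0 -1; 0.0078 0.1438 0.1065 0 0 0 -1")

```text
clock: 6.25
tool_pos: [0.4339, 0.1954, 0.0546]
orientation: [179.9, 0.1, 172.6]
force: [0.1, -0.3, -3.0]
opening: 0.0215
```

Run:
```python
from h import *
rel([*g2w(-.049,.09),.054],172.6)
```

```text
goal [0.4335 0.1953 0.054 ] d [ 0.0004 -0.0002  0.0006] rv [0.1 0.1 0. ] from [0.4339 0.1954 0.0546] [1.799e+02 1.000e-01 1.726e+02] F [ 0.1 -0.3 -3. ] op 0.0215 t 6.25
```

Lower a touch more, release, raise.

jog_arm(targets="0 0 0.001 0 0 0 -1; 0 0 0.001 0 0 0 -1; 0 0 0.001 0 0 0 0.3; 0 0 0.001 0 0 0 0.3; 0 0 0.001 0 0 0 0.3; 0 0 -0.03 0 0 0 0.3; 0 0 -0.08 0 0 0 0.3; 0 0 -0.1 0 0 0 0.3")

```text
clock: 7.25
tool_pos: [0.4347, 0.1962, 0.1575]
orientation: [179.8, 0.3, 172.6]
force: [0.3, 0.4, -0.9]
opening: 0.0565
```

Run:
```python
from h import *
p=weights();save(p,"t2.png")
rel([.4042,-.1350,.1],172.6)
```

```text
stem 1027 [0.5167 0.1726 0.079 ] uv [241. 220.]
stem 92 [ 0.506  -0.1279  0.0817] uv [385. 225.]
stem 98 [ 0.4043 -0.1348  0.0817] uv [390. 274.]
goal [ 0.4042 -0.135   0.1   ] d [-0.0111 -0.3332  0.0572] rv [0.3 0.4 0.1] from [0.4354 0.1966 0.1591] [179.7   0.4 172.7] F [0.7 0.2 2.3] op 0.0567 t 7.3
```

View pics/t2.png

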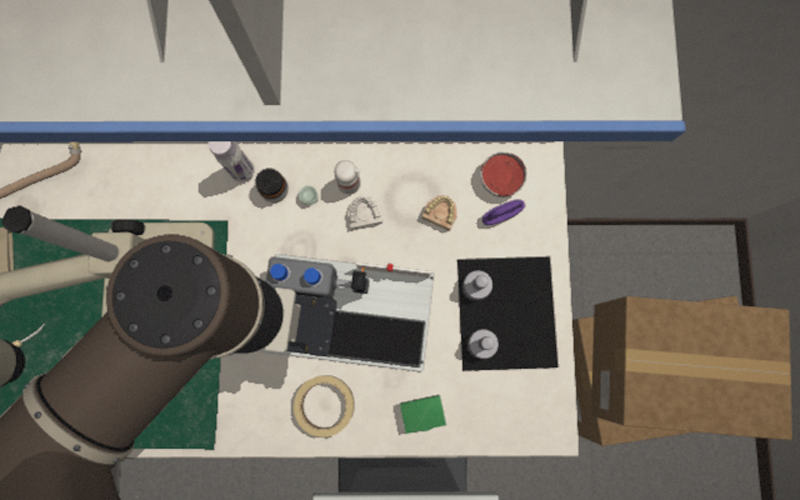

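Run:
```python
from h import *
o=telemetry.get_obs();print({k:np.round(v,2) for k,v in o.items()})
p=snapshot("side");save(p,"s2.png")
```

```text
{'clock': np.float64(7.3), 'joint_pos': array([ 4.8080e+01,  4.8500e+00, -2.9490e+01,  1.4000e-01, -5.5180e+01,
       -1.4551e+02]), 'qvel': array([ 0.04,  1.56, -1.97, -0.12,  4.66,  0.01]), 'tau': array([ -0.19, -28.22,  22.22,   4.88,  -0.04,  -0.  ]), 'tool_pos': array([0.44, 0.2 , 0.16]), 'orientation': array([179.67,   0.37, 172.65]), 'force': array([0.74, 0.18, 2.25]), 'moment': array([ 0.06, -0.2 , -0.02]), 'opening': np.float64(0.06)}
```

View pics/s2.png

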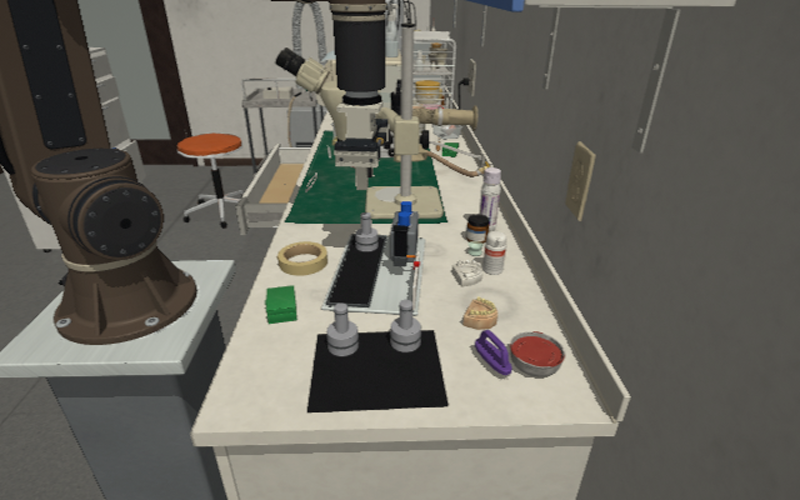

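jog_arm(targets="-0.002 -0.05 0 0.3 0.4 0 0.3; -0.004 -0.105 0 0.3 0.4 0 0.3; -0.006 -0.16 0.01 0.3 0.4 0 0.3; -0.008 -0.215 0.02 0.3 0.4 0 0.3; -0.009 -0.27 0.035 0.3 0.4 0 0.3; -0.01 -0.315 0.05 0.3 0.4 0 0.3; -0.0111 -0.333 0.057 0.3 0.4 0 0.3; -0.0111 -0.3332 0.057 0.3 0.4 0 0.3")

```text
clock: 8.35
tool_pos: [0.4023, -0.1363, 0.0974]
orientation: [-180.0, -0.2, 172.5]
force: [0.3, -0.1, 0.2]
opening: 0.0571
```

Run:
```python
from h import *
rel([.4042,-.1350,.048],172.6)
```

```text
goal [ 0.4042 -0.135   0.048 ] d [-0.0019  0.0015  0.0494] rv [-0.  -0.2 -0.1] from [ 0.4023 -0.1363  0.0974] [-180.    -0.2  172.5] F [ 0.3 -0.1  0.2] op 0.0571 t 8.35
```

jog_arm(targets="-0.0019 0.0015 0.02 0 -0.2 0 0.3; -0.0019 0.0015 0.0494 0 -0.2 0 0.3; -0.0019 0.0015 0.0494 0 -0.2 0 -1; -0.0019 0.0015 0.0494 0 -0.2 0 -1; -0.0019 0.0015 0.0494 0 -0.2 0 -1; -0.0019 0.0015 0.0494 0 -0.2 0 -1; -0.0019 0.0015 0.0 0 -0.2 0 -1; -0.0019 0.0015 -0.05 0 -0.2 0 -1")

```text
clock: 9.35
tool_pos: [0.4035, -0.135, 0.1481]
orientation: [-180.0, -0.2, 172.5]
force: [1.1, 0.4, -5.3]
opening: 0.0214
```

Run:
```python
from h import *
rel([*g2w(-.049,0),.12],172.6)
```

```text
goal [0.4219 0.106  0.12  ] d [0.0133 0.2414 0.028 ] rv [-0.  -0.2 -0.1] from [ 0.4035 -0.135   0.1481] [-180.    -0.2  172.5] F [ 1.1  0.4 -5.3] op 0.0214 t 9.35
```

jog_arm(targets="0.003 0.05 0 0 -0.2 0 -1; 0.006 0.105 0 0 -0.2 0 -1; 0.009 0.16 0 0 -0.2 0 -1; 0.012 0.21 0.01 0 -0.2 0 -1; 0.0133 0.2414 0.028 0 -0.2 0 -1; 0.0133 0.2414 0.05 0 -0.2 0 -1; 0.0133 0.2414 0.075 0 -0.2 0 -1; 0.0133 0.2414 0.09 0 -0.2 0 -1")

```text
clock: 10.35
tool_pos: [0.4205, 0.1055, 0.0568]
orientation: [-179.9, -0.1, 172.4]
force: [1.2, -0.7, -3.8]
opening: 0.0214
```

Run:
```python
from h import *
rel([*g2w(-.049,0),.0535],172.6)
```

```text
goal [0.4219 0.106  0.0535] d [-0.0013  0.0007  0.0033] rv [-0.1 -0.1 -0.2] from [0.4205 0.1055 0.0568] [-1.799e+02 -1.000e-01  1.724e+02] F [ 1.2 -0.7 -3.8] op 0.0214 t 10.35
```

jog_arm(targets="0 0 0.0033 0 0 0 -1; 0 0 0.0033 0 0 0 -1; 0 0 0.0033 0 0 0 -1; 0 0 0.0033 0 0 0 0.3; 0 0 0.0033 0 0 0 0.3; 0 0 0.0033 0 0 0 0.3; 0 0 -0.04 0 0 0 0.3; 0 0 -0.09 0 0 0 0.3")

```text
clock: 11.35
tool_pos: [0.4201, 0.1052, 0.1474]
orientation: [-179.8, -0.2, 172.4]
force: [0.5, 1.1, -0.4]
opening: 0.0564
```

Run:
```python
from h import *
p=weights()
rel([.5058,-.1279,.1],172.6)
```

```text
stem 41 [0.5315 0.1266 0.0768] uv [263. 213.]
stem 92 [ 0.5061 -0.1279  0.0813] uv [385. 225.]
goal [ 0.5058 -0.1279  0.1   ] d [-0.1117 -0.2223  0.0544] rv [ 0.1  0.3 -0.1] from [0.4236 0.1069 0.1543] [179.9   0.3 172.5] F [3.2 1.5 7.2] op 0.0567 t 11.4
```

jog_arm(targets="-0.025 -0.05 -0.01 0 0 0 0.3; -0.05 -0.1 -0.01 0 0 0 0.3; -0.075 -0.15 0 0 0 0 0.3; -0.1 -0.2 0.02 0 0 0 0.3; -0.1117 -0.2223 0.04 0 0 0 0.3; -0.1117 -0.2223 0.0544 0 0 0 0.3; -0.1117 -0.2223 0.0544 0 0 0 0.3; -0.1117 -0.2223 0.0544 0 0 0 0.3")

```text
clock: 12.4
tool_pos: [0.506, -0.1272, 0.1007]
orientation: [179.9, 0.4, 172.6]
force: [-0.2, 0.6, -0.0]
opening: 0.0569
```

Run:
```python
from h import *
rel([.5058,-.1279,.048],172.6)
```

```text
goal [ 0.5058 -0.1279  0.048 ] d [ 0.0005 -0.0009  0.0527] rv [0.1 0.4 0. ] from [ 0.506  -0.1272  0.1007] [179.9   0.4 172.6] F [-0.2  0.6 -0. ] op 0.0569 t 12.4
```

jog_arm(targets="0 -0.001 0.02 0 0.4 0 0.3; 0 -0.001 0.0527 0 0.4 0 0.3; 0 -0.001 0.0527 0 0.4 0 -1; 0 -0.001 0.0527 0 0.4 0 -1; 0 -0.001 0.0527 0 0.4 0 -1; 0 -0.001 0.0527 0 0.4 0 -1; 0 -0.001 0.0 0 0.4 0 -1; 0 -0.001 -0.055 0 0.4 0 -1")

```text
clock: 13.4
tool_pos: [0.5042, -0.1282, 0.1561]
orientation: [179.9, -0.2, 172.6]
force: [1.7, 0.1, -5.0]
opening: 0.0213
```

Run:
```python
from h import *
rel([*g2w(-.049,-.09),.0545],172.6)
```

```text
goal [0.4103 0.0168 0.0545] d [0.1114 0.1314 0.1022] rv [ 0.1 -0.2 -0. ] from [ 0.5042 -0.1282  0.1561] [179.9  -0.2 172.6] F [ 1.7  0.1 -5. ] op 0.0213 t 13.4
```

jog_arm(targets="0.035 0.042 0 0 -0.2 0 -1; 0.075 0.088 0 0 -0.2 0 -1; 0.1114 0.1314 0.01 0 -0.2 0 -1; 0.1114 0.1314 0.03 0 -0.2 0 -1; 0.1114 0.1314 0.06 0 -0.2 0 -1; 0.1114 0.1314 0.09 0 -0.2 0 -1; 0.1114 0.1314 0.1 0 -0.2 0 -1; 0.1114 0.1314 0.102 0 -0.2 0 -1")

```text
clock: 14.4
tool_pos: [0.4101, 0.0164, 0.0546]
orientation: [179.9, -0.1, 172.6]
force: [0.4, 0.5, -5.5]
opening: 0.0216
```

Run:
```python
from h import *
rel([*g2w(-.049,-.09),.0535],172.6)
```

```text
goal [0.4103 0.0168 0.0535] d [-0.0002  0.0003  0.0011] rv [ 0.1 -0.1 -0. ] from [0.4101 0.0164 0.0546] [ 1.799e+02 -1.000e-01  1.726e+02] F [ 0.4  0.5 -5.5] op 0.0216 t 14.4
```

jog_arm(targets="0 0 0.0015 0 0 0 -1; 0 0 0.0015 0 0 0 -1; 0 0 0.0015 0 0 0 -1; 0 0 0.0015 0 0 0 0.3; 0 0 0.0015 0 0 0 0.3; 0 0 0.0015 0 0 0 0.3; 0 0 -0.04 0 0 0 0.3; 0 0 -0.1 0 0 0 0.3")

```text
clock: 15.4
tool_pos: [0.4091, 0.0158, 0.1547]
orientation: [-179.9, -0.3, 172.6]
force: [2.0, 0.4, -0.6]
opening: 0.0566
```

Run:
```python
from h import *
p=weights();save(p,"t3.png");s=snapshot("side");save(s,"s3.png",crop=(150,100,470,340))
rel([*g2w(.037,.058),.16],262.6)
```

```text
stem 1079 [0.516  0.174  0.0789] uv [240. 221.]
stem 55 [0.4375 0.1956 0.087 ] uv [228. 258.]
goal [0.5147 0.1525 0.16  ] d [-0.0828  0.1467  0.0018] rv [ -0.1   0.6 -90. ] from [0.4138 0.0176 0.1603] [179.7   0.4 172.6] F [ 0.2 -0.7  0.2] op 0.0563 t 15.5
```

View pics/t3.png

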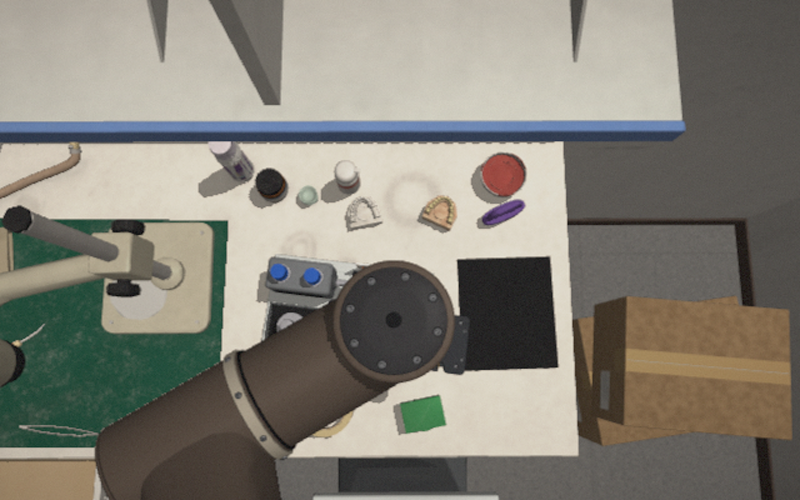

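View pics/s3.png

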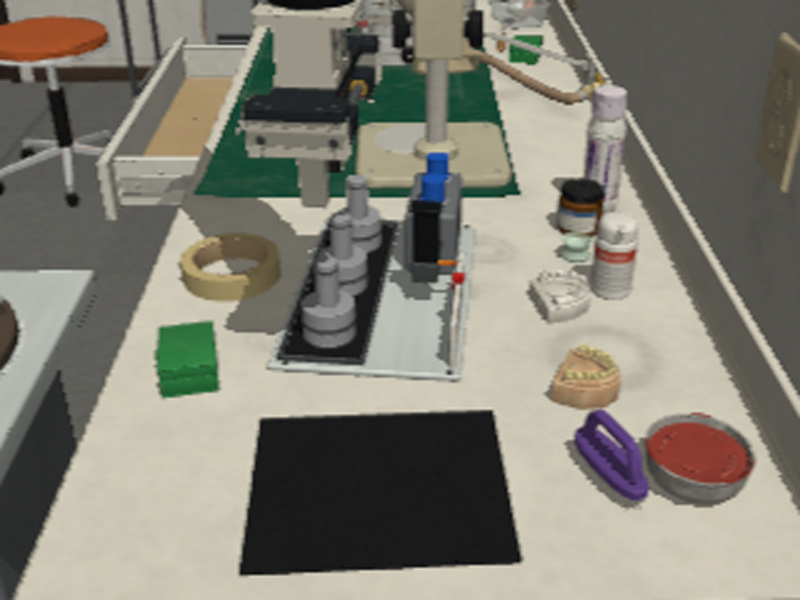

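jog_arm(targets="-0.01 0.02 0 0 0 -10 0; -0.02 0.04 0 0 0 -20 0; -0.03 0.06 0 0 0 -30 0; -0.04 0.08 0 0 0 -40 0; -0.055 0.1 0 0 0 -50 0; -0.07 0.12 0 0 0 -60 0; -0.08 0.14 0 0 0 -70 0; -0.0828 0.1467 0 0 0 -80 0")

```text
clock: 16.5
tool_pos: [0.5154, 0.1534, 0.1614]
orientation: [-179.6, 0.4, -107.0]
force: [-1.0, -0.8, 0.5]
opening: 0.0439
```

Run:
```python
from h import *
rel([*g2w(.037,.058),.125],262.6)
```

```text
goal [0.5147 0.1525 0.125 ] d [0.0013 0.0007 0.0364] rv [-0.4  0.3 -9.6] from [0.5154 0.1534 0.1614] [-179.6    0.4 -107. ] F [-1.  -0.8  0.5] op 0.0439 t 16.5
```

jog_arm(targets="0.0013 0.0007 0.0 0 0 -9.6 0; 0.0013 0.0007 0.02 0 0 -9.6 0; 0.0013 0.0007 0.04 0 0 -9.6 0; 0.0013 0.0007 0.06 0 0 -9.6 0; 0.0013 0.0007 0.076 0 0 -9.6 0; 0.0013 0.0007 0.076 0 0 -9.6 -1; 0.0013 0.0007 0.076 0 0 -9.6 -1; 0.0013 0.0007 0.076 0 0 -9.6 -1")

```text
clock: 17.5
tool_pos: [0.515, 0.153, 0.086]
orientation: [-179.5, 0.4, -97.4]
force: [-1.5, 0.6, 0.8]
opening: 0.0241
```

Run:
```python
from h import *
rel([*g2w(.037,.058),.085],262.6)
```

```text
goal [0.5147 0.1525 0.085 ] d [0.0006 0.0003 0.001 ] rv [-0.5  0.4 -0. ] from [0.515 0.153 0.086] [-179.5    0.4  -97.4] F [-1.5  0.6  0.8] op 0.0241 t 17.5
```

jog_arm(targets="0 0 0 0 0 0 -1; 0 0 -0.003 0 0 0 -1; 0 0 -0.006 0 0 0 -1; 0 0 -0.009 0 0 0 -1; 0 0 -0.012 0 0 0 -1; 0 0 -0.014 0 0 0 -1; 0 0 -0.016 0 0 0 -1; 0 0 -0.017 0 0 0 -1")

```text
clock: 18.5
tool_pos: [0.5147, 0.153, 0.1002]
orientation: [-179.6, 0.4, -97.5]
force: [15.4, 1.8, -39.0]
opening: 0.0241
```

Run:
```python
from h import *
rel([*g2w(.037,.058),.085],262.6)
```

```text
goal [0.5147 0.1525 0.085 ] d [0.0006 0.0001 0.0152] rv [-0.4  0.4 -0.1] from [0.5147 0.153  0.1002] [-179.6    0.4  -97.5] F [ 15.4   1.8 -39. ] op 0.0241 t 18.5
```

jog_arm(targets="0 0 0 0 0 0 -1; 0 0 0 0 0 0 0; 0 0 0 0 0 0 0; 0 0 0 0 0 0 0; 0 0 -0.02 0 0 0 0; 0 0 -0.045 0 0 0 0; 0 0 -0.06 0 0 0 0; 0 0 -0.06 0 0 0 0")

```text
clock: 19.5
tool_pos: [0.5148, 0.153, 0.1612]
orientation: [-179.5, 0.5, -97.5]
force: [0.2, 0.7, -0.7]
opening: 0.044
```

Run:
```python
from h import *
s=snapshot("side");save(s,"s4.png",crop=(250,120,400,240))
rel([*g2w(.037,.113),.16],262.6)
rel([*g2w(.037,.113),.085],262.6)
```

```text
goal [0.5217 0.207  0.16  ] d [-0.0548 -0.0004  0.0006] rv [-0.4  0.4 -0.1] from [0.5142 0.1527 0.1602] [-179.6    0.4  -97.5] F [-0.1 -0.4 -0.7] op 0.0437 t 19.55
goal [0.5217 0.207  0.085 ] d [-0.0543  0.0001  0.0756] rv [-0.4  0.4 -0.1] from [0.5142 0.1527 0.1602] [-179.6    0.4  -97.5] F [-0.1 -0.4 -0.7] op 0.0437 t 19.55
```

View pics/s4.png

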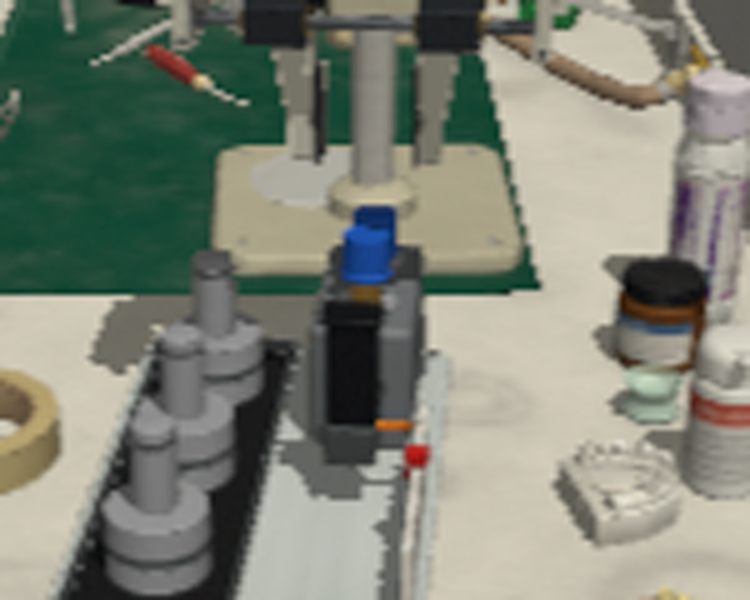

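jog_arm(targets="-0.03 0 0 -0.4 0.4 0 0; -0.0545 0 0 -0.4 0.4 0 0; -0.0545 0 0.02 -0.4 0.4 0 0; -0.0545 0 0.045 -0.4 0.4 0 0; -0.0545 0 0.065 -0.4 0.4 0 0; -0.0545 0 0.0745 -0.4 0.4 0 0; -0.0545 0 0.0745 -0.4 0.4 0 0; -0.0545 0 0.0745 -0.4 0.4 0 -1")

```text
clock: 20.55
tool_pos: [0.5223, 0.2075, 0.0867]
orientation: [-180.0, 0.0, -97.5]
force: [-0.9, 0.4, -0.3]
opening: 0.0383
```

Run:
```python
from h import *
rel([*g2w(.037,.113),.085],262.6)
```

```text
goal [0.5217 0.207  0.085 ] d [0.0006 0.0005 0.0017] rv [-0.   0.  -0.1] from [0.5223 0.2075 0.0867] [-180.     0.   -97.5] F [-0.9  0.4 -0.3] op 0.0383 t 20.55
```

jog_arm(targets="0 0 0.001 0 0 0 -1; 0 0 0.001 0 0 0 -1; 0 0 0.001 0 0 0 -1; 0 0 -0.003 0 0 0 -1; 0 0 -0.007 0 0 0 -1; 0 0 -0.011 0 0 0 -1; 0 0 -0.014 0 0 0 -1; 0 0 -0.0165 0 0 0 -1")

```text
clock: 21.55
tool_pos: [0.5216, 0.2076, 0.0998]
orientation: [179.9, 0.0, -97.6]
force: [12.4, 5.6, -39.3]
opening: 0.0244
```

Run:
```python
from h import *
rel([*g2w(.037,.113),.085],262.6)
```

```text
goal [0.5217 0.207  0.085 ] d [ 0.0006 -0.0003  0.0148] rv [ 0.1  0.  -0.2] from [0.5216 0.2076 0.0998] [179.9   0.  -97.6] F [ 12.4   5.6 -39.3] op 0.0244 t 21.55
```

jog_arm(targets="0 0 -0.0005 0 0 0 -1; 0 0 0 0 0 0 0; 0 0 0 0 0 0 0; 0 0 0 0 0 0 0; 0 0 -0.02 0 0 0 0; 0 0 -0.045 0 0 0 0; 0 0 -0.07 0 0 0 0; 0 0 -0.07 0 0 0 0")

```text
clock: 22.55
tool_pos: [0.5228, 0.2082, 0.1723]
orientation: [-179.9, 0.2, -97.5]
force: [0.0, 0.2, -0.2]
opening: 0.0438
```

```bash
cat > caps.py <<'E'
from h import *
s=snapshot("side");im=s["img"].astype(int);C=cloud(s)
b=(im[...,2]>110)&(im[...,0]<75)&(C[...,2]<.2)&(C[...,2]>.06)&(C[...,0]<.6)&(C[...,0]>.45)
G=(C[...,:2]-O)@R2
for nm,lo,hi in(("cap1",.085,.14),("cap2",.03,.085)):
    m=b&(G[...,1]>lo)&(G[...,1]<hi); print(nm,m.sum(),np.round(np.percentile(C[m][:,2],[2,50,90,98]),4) if m.sum() else "")
E
python3 caps.py
python3 - <<'E'
from h import *
rel([*g2w(.037,-.02),.16],172.6)
E
```

```text
cap1 61 [0.1006 0.1155 0.1203 0.121 ]
cap2 93 [0.0976 0.1121 0.1202 0.1209]
goal [0.5046 0.0751 0.16  ] d [ 0.1339 -0.0002  0.0106] rv [ 0.1  0.1 89.8] from [0.522  0.2078 0.1709] [-1.80e+02  1.00e-01 -9.76e+01] F [-0.2 -0.5 -0.3] op 0.0439 t 22.6
```

jog_arm(targets="0.02 0 0 0 0 10 0; 0.04 0 0 0 0 20 0; 0.06 0 0 0 0 30 0; 0.08 0 0 0 0 40 0; 0.1 0 0 0 0 50 0; 0.12 0 0 0 0 60 0; 0.13 0 0 0 0 70 0; 0.1339 0 0.005 0 0 80 0")

```text
clock: 23.6
tool_pos: [0.504, 0.0743, 0.1651]
orientation: [179.9, 0.0, -177.9]
force: [-0.6, 0.4, -0.2]
opening: 0.0436
```

Run:
```python
from h import *
p=snapshot("top");C=cloud(p);G=(C[...,:2]-O)@R2
s=snapshot("side");Cs=cloud(s);Gs=(Cs[...,:2]-O)@R2;
for C_,G_,im in((C,G,p["img"]),(Cs,Gs,s["img"])):
    m=(C_[...,2]>.07)&(C_[...,2]<.119)&(G_[...,0]>.015)&(G_[...,0]<.06)&(G_[...,1]<.015)&(G_[...,1]>-.06)&(im.max(-1)<60)
    print(m.sum(), np.round(np.percentile(G_[m],[3,50,97],axis=0),4) if m.sum() else "")
rel([*g2w(.037,-.02),.12],172.6)
```

```text
0 
212 [[ 0.0238 -0.031 ]
 [ 0.036  -0.0279]
 [ 0.048  -0.0129]]
goal [0.5046 0.0751 0.12  ] d [-0.0011  0.0006  0.0445] rv [ 0.1 -0.1  9.7] from [0.5036 0.0744 0.1645] [ 1.799e+02 -1.000e-01 -1.777e+02] F [ 0.3  0.1 -0.5] op 0.0439 t 23.7
```

jog_arm(targets="-0.001 0 0 0 0 9.7 -0.25; -0.001 0 0 0 0 9.7 -0.25; -0.001 0 0 0 0 9.7 -0.25; -0.001 0 0.025 0 0 9.7 -0.25; -0.001 0 0.05 0 0 9.7 -0.25; -0.001 0 0.07 0 0 9.7 -0.25; -0.001 0 0.084 0 0 9.7 -0.25; -0.001 0 0.084 0 0 9.7 -0.25")

```text
clock: 24.7
tool_pos: [0.5039, 0.0743, 0.0797]
orientation: [-180.0, -0.2, 172.7]
force: [-0.1, -1.3, 0.4]
opening: 0.033
```

Run:
```python
from h import *
rel([*g2w(.037,-.02),.08],172.6)
s=snapshot("side");save(s,"s5.png",crop=(250,120,400,240))
p=snapshot("top");save(p,"t5.png",crop=(205,195,365,305))
```

```text
goal [0.5046 0.0751 0.08  ] d [-0.0006  0.0009 -0.0003] rv [-0.  -0.2  0.1] from [0.5039 0.0743 0.0797] [-180.    -0.2  172.7] F [-0.1 -1.3  0.4] op 0.033 t 24.7
```

View pics/s5.png

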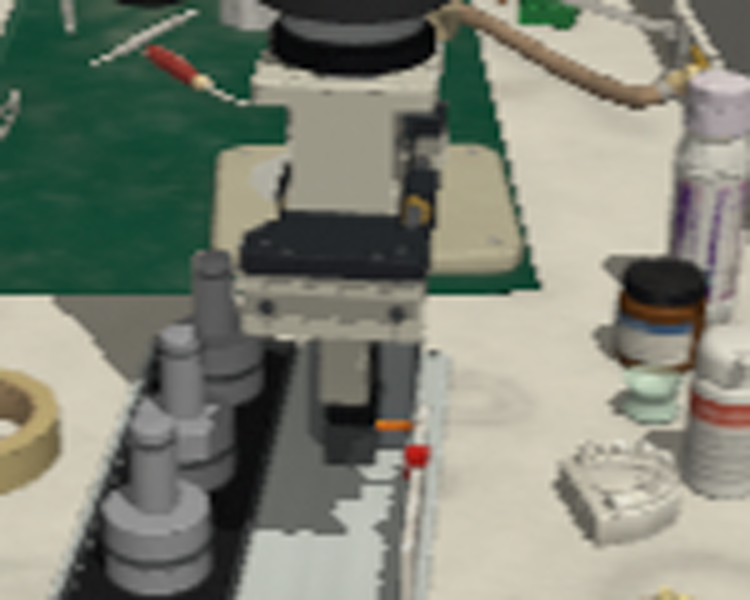

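View pics/t5.png

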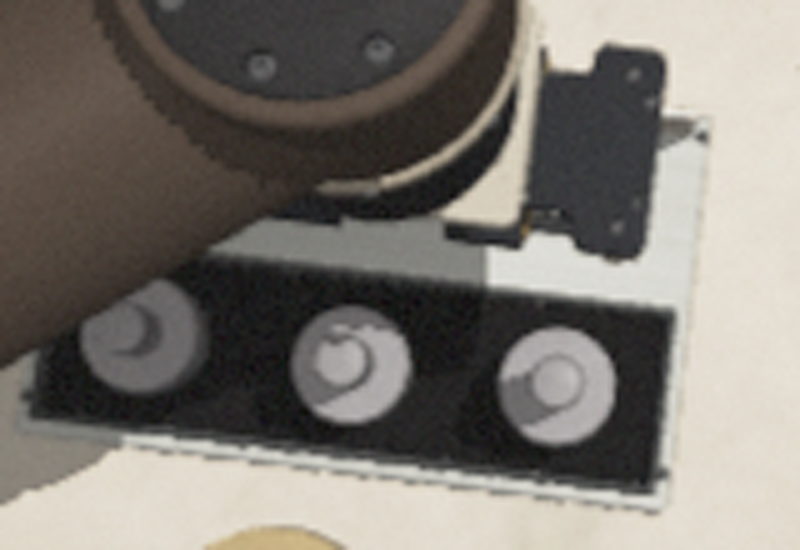

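jog_arm(targets="-0.0005 0.001 0 0 0 0 -0.25; -0.0005 0.001 0 0 0 0 -0.25; -0.0005 0.001 0 0 0 0 -1; -0.0005 0.001 0 0 0 0 -1; -0.0005 0.001 0 0 0 0 -1; -0.0005 0.001 0 0 0 0 -1; -0.0005 0.001 0 0 0 0 -1; -0.0005 0.001 0 0 0 0 -1")

```text
clock: 25.8
tool_pos: [0.5056, 0.0758, 0.0811]
orientation: [179.9, -0.0, 172.7]
force: [-2.2, 2.7, 2.5]
opening: 0.0181
```

```bash
cat > st.py <<'E'
from h import *
o=telemetry.get_obs()
g=(np.array(o["tool_pos"])[:2]-O)@R2;f=np.array(o["force"])[:2]@R2
print("gauge xy",np.round(g,5),"z",round(o["tool_pos"][2],4),"Fg",np.round(f,2),"op",round(float(o["opening"]),4),o["clock"],np.round(o["orientation"],1))
E
python3 st.py
```

```text
gauge xy [ 0.03788 -0.01922] z 0.0811 Fg [-2.53  2.36] op 0.0181 25.8 [179.9  -0.  172.7]
```

jog_arm(targets="0 0.0005 0 0 0 0 -1; 0 0.001 0 0 0 0 -1; 0 0.0015 0 0 0 0 -1; 0 0.002 0 0 0 0 -1; 0 0.002 0 0 0 0 -1; 0 0.002 0 0 0 0 -1; 0 0.002 0 0 0 0 -1; 0 0.002 0 0 0 0 -1")

```text
clock: 26.8
tool_pos: [0.5055, 0.0762, 0.0811]
orientation: [-180.0, -0.1, 172.6]
force: [0.4, -8.4, 3.6]
opening: 0.0178
```

```bash
python3 st.py
```

```text
gauge xy [ 0.03777 -0.01877] z 0.0811 Fg [ 1.46 -8.24] op 0.0178 26.8 [-1.800e+02 -1.000e-01  1.726e+02]
```

jog_arm(targets="0 -0.005 0 0 0 0 -1; 0 -0.012 0 0 0 0 -1; 0 -0.02 0 0 0 0 -1; 0 -0.028 0 0 0 0 -1; 0 -0.036 0 0 0 0 -1; 0 -0.041 0 0 0 0 -1; 0 -0.0435 0 0 0 0 -1; 0 -0.044 0 0 0 0 -1")

```text
clock: 27.8
tool_pos: [0.5004, 0.0337, 0.0811]
orientation: [179.9, -0.0, 172.6]
force: [-1.9, 8.0, 1.0]
opening: 0.0178
```

```bash
python3 st.py
python3 - <<'E'
from h import *
s=snapshot("side");save(s,"s6.png",crop=(290,180,370,240))
p=snapshot("top");save(p,"t6.png",crop=(265,190,345,250))
E
python3 st.py
```

```text
gauge xy [ 0.0381  -0.06157] z 0.0811 Fg [-2.95  7.7 ] op 0.0178 27.8 [179.9  -0.  172.6]
gauge xy [ 0.03808 -0.06158] z 0.0811 Fg [-2.    7.69] op 0.0174 27.9 [179.9  -0.  172.6]
```

View pics/s6.png

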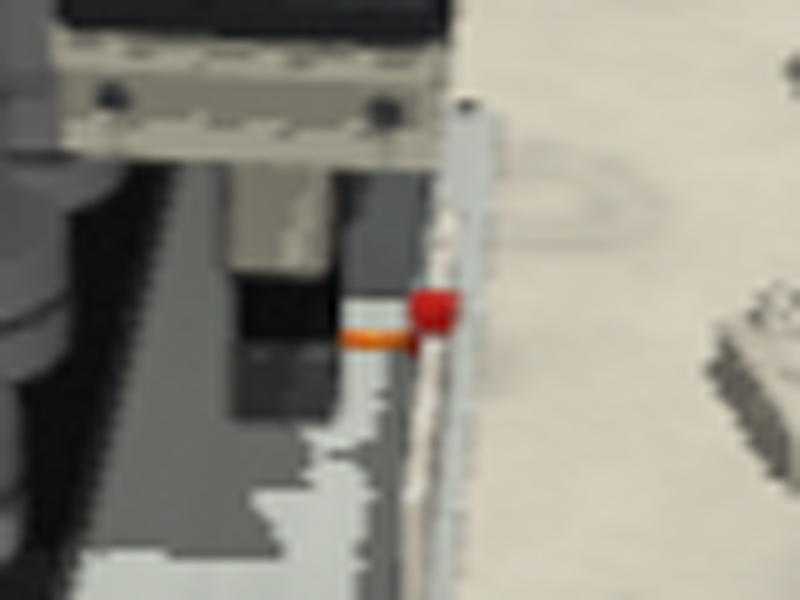

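View pics/t6.png

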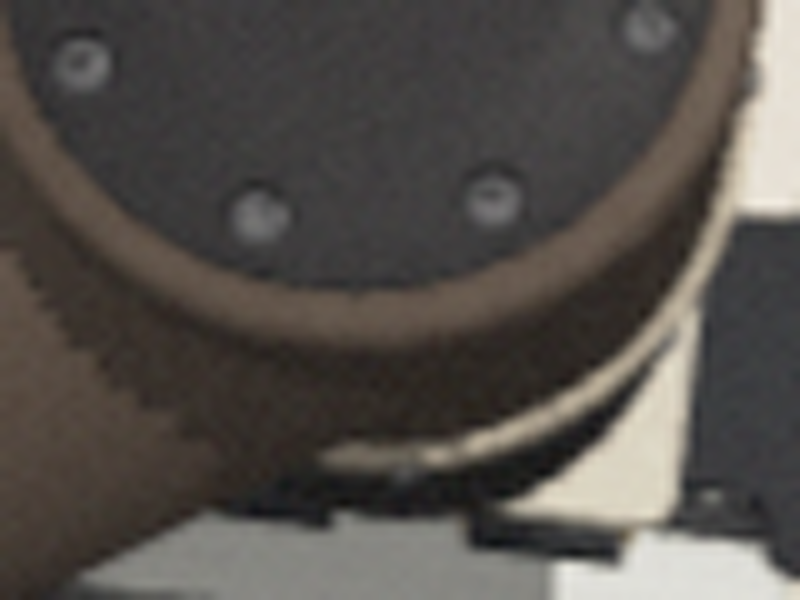

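jog_arm(targets="0 -0.001 0 0 0 0 -1; 0 -0.002 0 0 0 0 -1; 0 -0.003 0 0 0 0 -1; 0 -0.004 0 0 0 0 -1; 0 -0.0042 0 0 0 0 -1; 0 -0.0042 0 0 0 0 -1; 0 -0.0042 0 0 0 0 -1; 0 -0.0042 0 0 0 0 -1")

```text
clock: 28.9
tool_pos: [0.5, 0.0307, 0.0811]
orientation: [179.8, -0.0, 172.7]
force: [-2.7, 7.5, 2.4]
opening: 0.018
```

```bash
python3 st.py
python3 - <<'E'
from h import *
s=snapshot("side");save(s,"s7.png",crop=(310,195,350,225))
im=s["img"].astype(int)
np.set_printoptions(linewidth=200)
for n in range(3): print(im[206:220,322:338,n])
# needle predicted rows
for sl in (0,.0426,.044,.046,.0465,.048):
    q=[proj(s,[*g2w(x,-.0193-sl),.053]) for x in(.05,.067)];print(sl,np.round(q,2))
E
python3 st.py
```

```text
gauge xy [ 0.03814 -0.06459] z 0.0811 Fg [-3.66  7.1 ] op 0.018 28.9 [179.8  -0.  172.7]
[[ 90  35  64  84  85  85  84  84  84  79 117 194 195 170 184 186]
 [ 89  38  64  84  85  84  83  84  83  91 134 199 188 162 184 184]
 [ 41  21  61  79  81  82  84  84  82 118 135 189 189 164 185 183]
 [ 15  25  66  86  80  75  76  77  87 146 176 186 179 166 178 181]
 [ 16  40 137 178 177 176 176 176 151 163 190 187 184 172 176 188]
 [ 15  40 141 183 182 181 182 182 153 146 166 166 147 141 172 179]
 [ 15  17 138 184 182 182 184 184 164 142 142 147 148 160 178 174]
 [ 17  18 137 184 182 182 144 100 121 127 138 140 133 163 184 174]
 [ 25  63 150 192 196 203 212 216 175 107 178 203 162 166 184 170]
 [ 66  62 127 168 169 167 163 155 133 107 182 191 143 166 184 177]
 [ 67  53 140 184 184 183 151 105 102 102 179 186 141 168 188 179]
 [ 58  48 141 186 185 186 150 100  99 105 183 181 129 167 186 176]
 [ 57  64 147 187 186 187 151 101 100 135 199 179 126 168 185 183]
 [ 56  66 148 187 187 154 106 101 100 144 207 187 141 175 183 185]]
[[ 88  36  65  86  86  87  86  86  86  82 120 191 189 170 189 191]
 [ 88
[... 1439 characters left out ...]
5  26 151 182 144 159 180 162]
 [ 68  51  73  96  79  56  49  38  36  44 160 175 130 159 180 167]
 [ 69  54 134 177 176 175 141  95  94  96 162 167 128 160 183 169]
 [ 60  50 138 182 181 181 146  98  97 100 164 162 117 160 181 166]
 [ 59  65 143 183 181 182 147  99  98 125 178 160 115 162 181 169]
 [ 58  67 145 183 182 150 104  98  98 133 191 173 131 168 178 171]]
0 [[325.5  204.01]
 [332.36 204.37]]
0.0426 [[323.98 212.9 ]
 [331.12 213.3 ]]
0.044 [[323.93 213.21]
 [331.07 213.6 ]]
0.046 [[323.86 213.64]
 [331.01 214.04]]
0.0465 [[323.84 213.75]
 [331.   214.15]]
0.048 [[323.78 214.08]
 [330.95 214.48]]
gauge xy [ 0.03809 -0.0646 ] z 0.0811 Fg [-4.17  8.04] op 0.018 28.95 [179.8  -0.  172.7]
```

View pics/s7.png

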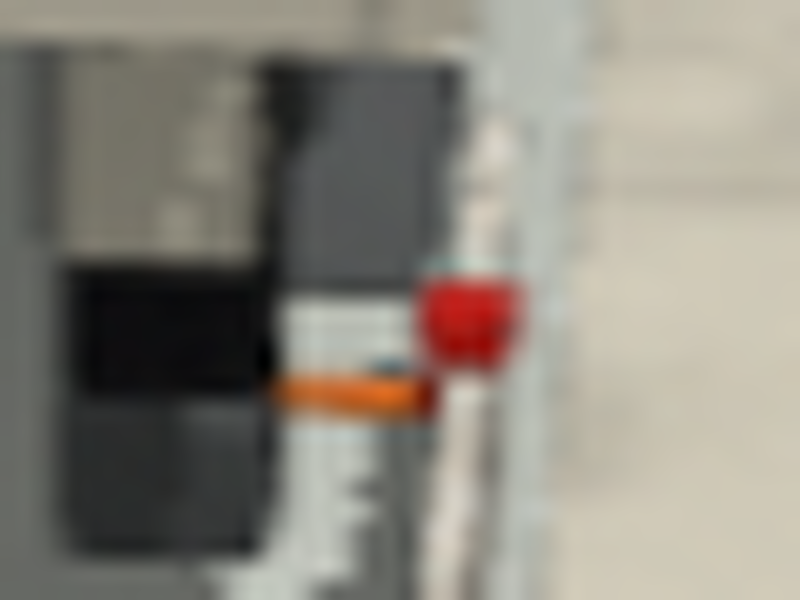

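```bash
python3 - <<'E'
from h import *
A=[];I=[]
for i in range(16):
    s=snapshot("side");C=cloud(s);G=(C[...,:2]-O)@R2;A.append(np.dstack([G,C[...,2]]));I.append(s["img"].astype(float))
A=np.array(A)[:,208:218,324:336];I=np.mean(I,0)
np.set_printoptions(linewidth=220,suppress=True)
print("y mm");print(np.round(np.median(A[...,1],0)*1000,1));print("sd",np.round(A[...,1].std(0)*1000,1)[6])
print("x");print(np.round(np.median(A[...,0],0)*1000,1)[6:8]);print("z");print(np.round(np.median(A[...,2],0)*1000,1))
print(np.round(I[212:217,324:334,1]));print(np.round(I[212:217,324:334,2]))
E
python3 st.py
```

```text
y mm
[[ 29.5  28.6  28.4  28.6  28.5  29.   29.8  39.2  40.4 -46.2 -33.4  40.5]
 [ 32.7  32.4  32.7  33.5  31.   30.4  33.6 -65.2 -64.6 -64.1 -64.5  35.4]
 [ 27.2  27.8  27.6  28.5  28.6  29.5 -67.1 -68.5 -68.5 -68.6 -68.6 -65.4]
 [ 21.8  22.   22.7  22.6  24.1  23.9 -69.9 -70.6 -70.4 -70.4 -70.  -66.8]
 [ 17.4  17.   17.6  18.1  19.2  18.6 -69.8 -71.2 -71.2 -69.8 -71.   19.8]
 [ 11.   11.4  13.   13.3  13.7  13.9  13.7 -67.7 -68.8 -68.5 -69.9  14.9]
 [-67.4 -66.9 -67.2 -66.  -66.1 -66.5 -65.5 -66.4 -73.5 -73.1 -22.7  10.1]
 [-66.2 -66.1 -66.4 -66.3 -67.3 -66.1 -66.2 -67.4 -79.3 -75.7 -21.3   5.5]
 [ -3.2  -2.2  -2.3  -2.4  -1.7  -2.   -1.1  -0.2 -83.3 -74.5 -20.8   0.4]
 [ -7.7  -6.8  -8.   -6.5  -7.1  -5.6  -5.3 -80.  -88.  -73.3 -19.1  -4.3]]
sd [  1.  255.3   1.3   1.3   1.5   1.5   1.5   1.4   0.9   1.1   1.4   1.3]
x
[[50.5 52.9 55.3 57.5 59.9 62.3 64.6 67.  69.8 72.1 71.9 72.8]
 [50.5 52.8 55.2 57.6 60.  62.3 64.7 67.1 70.2 72.3 71.9 73.1]]
z
[[12.4 13.2 13.5 13.5 13.7 13.6 13.3  7.9  7.4 58.6 51.2  7.8]
 [ 7.5  7.8  7.8  7.5  9.1  9.7  8.  66.8 66.6 66.4 66.8  7.7]
 [ 7.7  7.
[... 417 characters left out ...]
.5 20.5  7.6]
 [ 7.8  7.4  8.3  7.5  8.   7.3  7.2 53.9 59.1 50.1 16.5  7.5]]
[[141. 188. 186. 186. 188. 188. 150.  71.  24.  24.]
 [124. 165. 164. 164. 133. 102. 104.  80.  89.  97.]
 [ 83. 106. 104. 105. 108. 109.  85.  38. 162. 195.]
 [ 97. 127. 116. 103.  96.  87.  69.  53. 171. 187.]
 [141. 187. 185. 185. 150. 101.  99. 101. 173. 180.]]
[[133. 178. 178. 177. 177. 178. 141.  67.  19.  19.]
 [107. 143. 142. 142. 118.  96.  99.  75.  81.  90.]
 [ 38.  50.  48.  48.  43.  39.  36.  27. 150. 182.]
 [ 73.  96.  78.  56.  48.  38.  35.  44. 161. 176.]
 [134. 177. 176. 176. 142.  95.  94.  96. 162. 168.]]
gauge xy [ 0.03812 -0.06461] z 0.0811 Fg [-3.53  7.4 ] op 0.0178 29.75 [179.8  -0.  172.6]
```

jog_arm(targets="0 -0.0014 0 0 0 0 -1; 0 -0.0019 0 0 0 0 -1; 0 -0.0019 0 0 0 0 -1; 0 -0.0019 0 0 0 0 -1; 0 -0.0019 0 0 0 0 -1; 0 -0.0019 0 0 0 0 -1; 0 -0.0019 0 0 0 0 -1; 0 -0.0019 0 0 0 0 -1")

```text
clock: 30.75
tool_pos: [0.4999, 0.03, 0.0811]
orientation: [179.7, 0.0, 172.7]
force: [-2.9, 7.7, 3.4]
opening: 0.0177
```

```bash
python3 st.py
```

```text
gauge xy [ 0.03814 -0.06536] z 0.0811 Fg [-3.86  7.24] op 0.0177 30.75 [179.7   0.  172.7]
```

jog_arm(targets="0 -0.0012 0 0 0 0 -1; 0 -0.0012 0 0 0 0 -1; 0 -0.0012 0 0 0 0 -1; 0 -0.0012 0 0 0 0 -1; 0 -0.0012 0 0 0 0 -1; 0 -0.0012 0 0 0 0 -1; 0 -0.0012 0 0 0 0 -1; 0 -0.0012 0 0 0 0 -1")

```text
clock: 31.75
tool_pos: [0.4999, 0.0299, 0.0811]
orientation: [179.6, 0.0, 172.7]
force: [-1.6, 8.7, 3.5]
opening: 0.0179
```

```bash
python3 st.py;python3 - <<'E'
from h import *
s=snapshot("side");save(s,"s8.png",crop=(310,195,350,225))
im=s["img"].astype(int);print(im[212:218,326:333,1]);print(im[212:218,326:333,2])
E
```

```text
gauge xy [ 0.03814 -0.06544] z 0.0811 Fg [-2.72  8.45] op 0.0179 31.75 [179.6   0.  172.7]
[[187 187 188 188 150  71  23]
 [187 186 154 111 104  80  89]
 [117 118 116 135 112  37 161]
 [107 106  98  94  83  62 171]
 [185 185 150 101 100 101 173]
 [190 191 154 102 103 106 176]]
[[178 177 178 177 141  67  19]
 [178 178 147 105  98  76  81]
 [ 61  62  52  46  41  26 150]
 [ 57  57  43  25  21  40 161]
 [175 176 142  95  93  96 161]
 [181 182 146  97  98 100 164]]
```

View pics/s8.png

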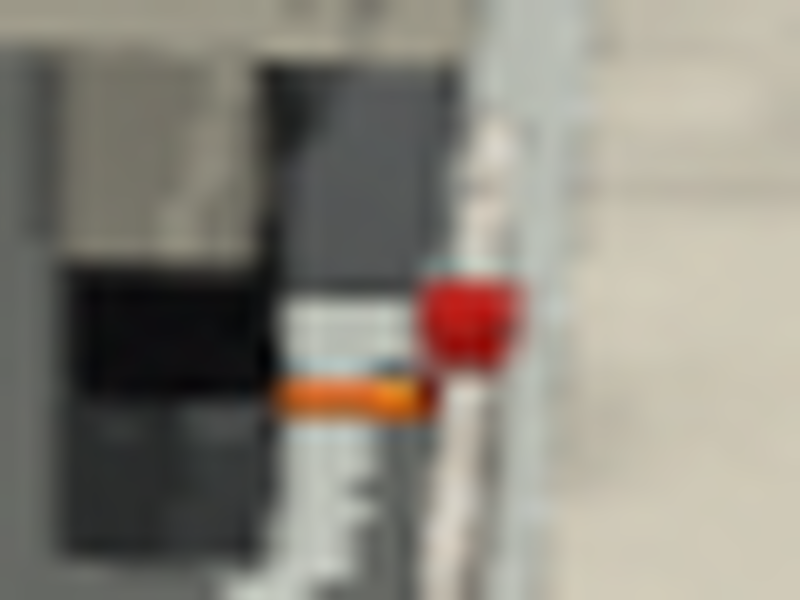

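jog_arm(targets="0 -0.0011 0 0 0 0 -1; 0 -0.0011 0 0 0 0 -1; 0 -0.0011 0 0 0 0 -1; 0 -0.0011 0 0 0 0 -1; 0 -0.0011 0 0 0 0 -1; 0 -0.0011 0 0 0 0 -1; 0 -0.0011 0 0 0 0 -1; 0 -0.0011 0 0 0 0 -1")

```text
clock: 32.8
tool_pos: [0.4999, 0.0299, 0.0811]
orientation: [179.5, 0.1, 172.7]
force: [-1.6, 8.4, 3.7]
opening: 0.0179
```

jog_arm(targets="0 -0.0011 0 0 0 0 -1; 0 -0.0011 0 0 0 0 -1; 0 -0.0011 0 0 0 0 -1; 0 -0.0011 0 0 0 0 -1; 0 -0.0011 0 0 0 0 -1; 0 -0.0011 0 0 0 0 -1; 0 -0.0011 0 0 0 0 -1; 0 -0.0011 0 0 0 0 -1")

```text
clock: 33.8
tool_pos: [0.4998, 0.0298, 0.0811]
orientation: [179.5, 0.1, 172.7]
force: [-1.4, 8.5, 2.8]
opening: 0.0177
```

```bash
python3 st.py
```

```text
gauge xy [ 0.0381 -0.0655] z 0.0811 Fg [-2.52  8.27] op 0.0177 33.8 [1.795e+02 1.000e-01 1.727e+02]
```

jog_arm(targets="0 0.006 0 0 0 0 -1; 0 0.013 0 0 0 0 -1; 0 0.021 0 0 0 0 -1; 0 0.029 0 0 0 0 -1; 0 0.037 0 0 0 0 -1; 0 0.043 0 0 0 0 -1; 0 0.046 0 0 0 0 -1; 0 0.0465 0 0 0 0 -1")

```text
clock: 34.8
tool_pos: [0.5056, 0.076, 0.0812]
orientation: [179.5, 0.0, 172.7]
force: [1.9, 1.2, -7.4]
opening: 0.0182
```

```bash
python3 st.py
```

```text
gauge xy [ 0.03782 -0.01897] z 0.0812 Fg [1.75 1.46] op 0.0182 34.8 [179.5   0.  172.7]
```

Home. Release and lift clear.

jog_arm(targets="0 0 0 0 0 0 -0.3; 0 0 0 0 0 0 -0.25; 0 0 0 0 0 0 -0.25; 0 0 0 0 0 0 -0.25; 0 0 -0.02 0 0 0 -0.25; 0 0 -0.045 0 0 0 -0.25; 0 0 -0.075 0 0 0 -0.25; 0 0 -0.095 0 0 0 -0.25")

```text
clock: 35.8
tool_pos: [0.5058, 0.0752, 0.1777]
orientation: [179.4, 0.1, 172.7]
force: [-0.4, 0.8, -0.5]
opening: 0.0329
```

```bash
python3 - <<'E'
from h import *
s=snapshot("side");save(s,"s9.png",crop=(250,150,370,240))
rel([*g2w(.037,.058),.18],262.6)
E
python3 caps.py
```

```text
goal [0.5147 0.1525 0.18  ] d [0.0021 0.0773 0.0009] rv [  0.3   0.7 -89.9] from [0.5069 0.0755 0.1801] [179.4   0.3 172.7] F [0.7 0.4 2.9] op 0.033 t 35.85
cap1 38 [0.1004 0.1116 0.1207 0.1209]
cap2 78 [0.097  0.1092 0.1202 0.1209]
```

View pics/s9.png

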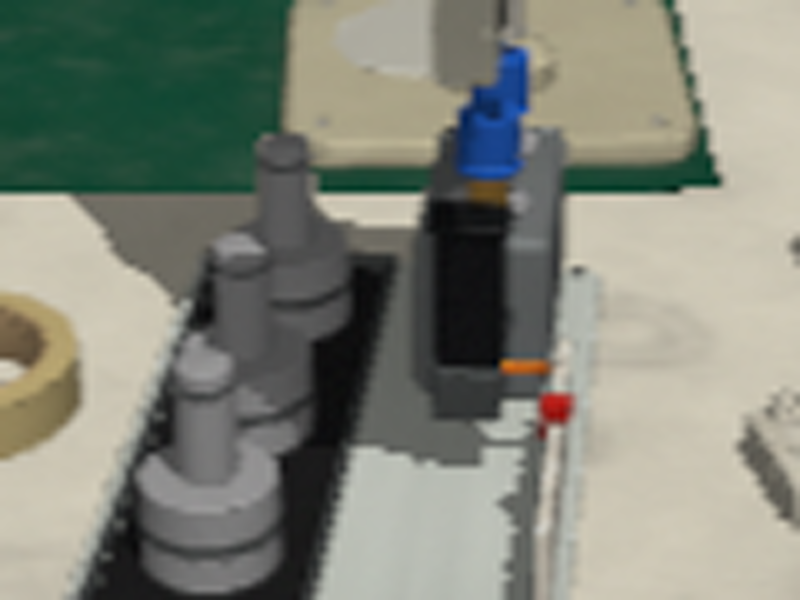

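jog_arm(targets="0.001 0.04 0 0.3 0.7 0 -1; 0.002 0.0773 0 0.3 0.7 0 -1; 0.002 0.0773 0.02 0.3 0.7 0 -1; 0.002 0.0773 0.04 0.3 0.7 0 -1; 0.002 0.0773 0.05 0.3 0.7 0 -1; 0.002 0.0773 0.055 0.3 0.7 0 -1; 0.002 0.0773 0.055 0.3 0.7 0 -1; 0.002 0.0773 0.055 0.3 0.7 0 -1")

```text
clock: 36.9
tool_pos: [0.5152, 0.1532, 0.1252]
orientation: [179.6, -0.4, 172.7]
force: [-1.1, -0.4, -0.3]
opening: 0.0009
```

Run:
```python
from h import *
rel([*g2w(.037,.058),.1065],172.6)
```

```text
goal [0.5147 0.1525 0.1065] d [ 0.0003 -0.0009  0.0186] rv [ 0.4 -0.4  0.1] from [0.5152 0.1532 0.1252] [179.6  -0.4 172.7] F [-1.1 -0.4 -0.3] op 0.0009 t 36.9
```

jog_arm(targets="0 -0.001 0.004 0 0 0 -1; 0 -0.001 0.008 0 0 0 -1; 0 -0.001 0.012 0 0 0 -1; 0 -0.001 0.016 0 0 0 -1; 0 -0.001 0.019 0 0 0 -1; 0 -0.001 0.0205 0 0 0 -1; 0 -0.001 0.0215 0 0 0 -1; 0 -0.001 0.0215 0 0 0 -1")

```text
clock: 37.9
tool_pos: [0.5157, 0.1524, 0.1065]
orientation: [179.6, -0.3, 172.8]
force: [-7.4, -3.2, 28.4]
opening: 0.0005
```

```bash
python3 st.py
```

```text
gauge xy [0.03802 0.05808] z 0.1065 Fg [-6.89 -4.12] op 0.0005 37.9 [179.6  -0.3 172.8]
```

jog_arm(targets="0 0 -0.015 0 0 0 -1; 0 0 -0.03 0 0 0 -1; 0 0.02 -0.03 0 0 0 -1; 0 0.045 -0.03 0 0 0 -1; 0 0.055 -0.03 0 0 0 -1; 0 0.055 -0.022 0 0 0 -1; 0 0.055 -0.018 0 0 0 -1; 0 0.055 -0.018 0 0 0 -1")

```text
clock: 38.9
tool_pos: [0.5222, 0.2062, 0.1241]
orientation: [179.6, -0.3, 172.8]
force: [-0.7, -0.0, -0.7]
opening: 0.0004
```

Run:
```python
from h import *
rel([*g2w(.037,.113),.1065],172.6)
```

```text
goal [0.5217 0.207  0.1065] d [0.0005 0.0006 0.0176] rv [ 0.4 -0.3  0.2] from [0.5222 0.2062 0.1241] [179.6  -0.3 172.8] F [-0.7 -0.  -0.7] op 0.0004 t 38.9
```

jog_arm(targets="0 0.0006 0.004 0 0 0 -1; 0 0.0006 0.008 0 0 0 -1; 0 0.0006 0.012 0 0 0 -1; 0 0.0006 0.016 0 0 0 -1; 0 0.0006 0.0185 0 0 0 -1; 0 0.0006 0.02 0 0 0 -1; 0 0.0006 0.0206 0 0 0 -1; 0 0.0006 0.0206 0 0 0 -1")

```text
clock: 39.9
tool_pos: [0.5228, 0.2067, 0.1065]
orientation: [179.6, -0.2, 172.8]
force: [-7.6, -4.4, 28.4]
opening: 0.0007
```

```bash
python3 st.py
```

```text
gauge xy [0.03804 0.11285] z 0.1065 Fg [-6.94 -5.3 ] op 0.0007 39.9 [179.6  -0.2 172.8]
```

jog_arm(targets="0 0 -0.03 0 0 0 -1; 0 0 -0.07 0 0 0 0; 0.01 -0.03 -0.08 0 0 0 0.3; 0.02 -0.08 -0.08 0 0 0 0.3; 0.03 -0.14 -0.08 0 0 0 0.3; 0.04 -0.2 -0.08 0 0 0 0.3; 0.05 -0.25 -0.08 0 0 0 0.3; 0.06 -0.3 -0.08 0 0 0 0.3")

```text
clock: 40.9
tool_pos: [0.4248, -0.0851, 0.1844]
orientation: [179.6, -0.2, 172.8]
force: [1.2, -0.0, -0.2]
opening: 0.0564
```

```bash
python3 caps.py
python3 - <<'E'
from h import *
p=weights();save(p,"t10.png");s=snapshot("side");save(s,"s10.png",crop=(150,100,470,340))
for y in(-.09,0,.09): print(g2w(-.049,y))
rel([.4,-.14,.15],172.6)
E
```

```text
cap1 63 [0.0853 0.101  0.1068 0.107 ]
cap2 85 [0.0841 0.1004 0.1063 0.1073]
stem 1082 [0.5159 0.1743 0.079 ] uv [240. 221.]
[0.41031651 0.01676058]
[0.42190811 0.10601098]
[0.43349972 0.19526139]
goal [ 0.4  -0.14  0.15] d [ 0.0174 -0.0576  0.034 ] rv [ 0.4 -0.2  0. ] from [ 0.4247 -0.0854  0.1844] [179.6  -0.2 172.6] F [ 1.4 -0.1 -0.5] op 0.057 t 41.05
```

View pics/t10.png

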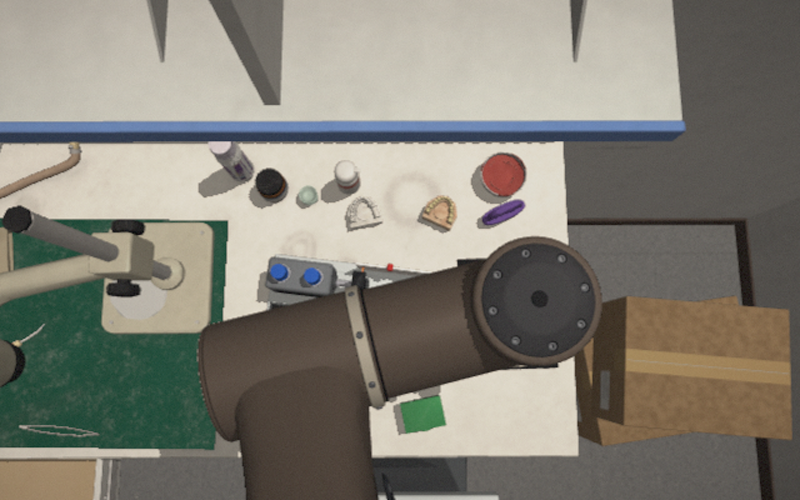

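View pics/s10.png

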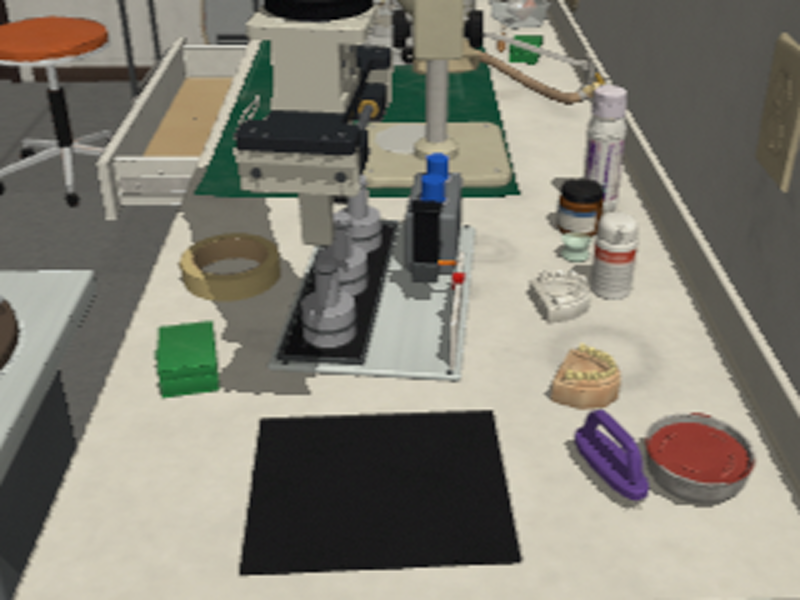

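```bash
cat > sw.py <<'E'
from h import *
s=snapshot("side");C=cloud(s);Z=C[...,2];G=(C[...,:2]-O)@R2
m=(Z>.055)&(Z<.086)&(G[...,0]<-.01)&(G[...,0]>-.1)&(abs(G[...,1])<.15)
for c in(-.09,0,.09):
    k=m&(abs(G[...,1]-c)<.03)
    if k.sum()>5:
        q=np.percentile(C[k],[5,50,95],axis=0);print(c,k.sum(),"x range",np.round(q[[0,2],0],4),"y front",np.round(q[1,1],4),"top z",round(C[k][:,2].max(),3), "G", np.round(np.median(G[k],0),4))
E
python3 sw.py
python3 - <<'E'
from h import *
rel([*g2w(-.049,-.09),.12],172.6)
E
```

```text
-0.09 110 x range [0.3995 0.4191] y front 0.0078 top z 0.086 G [-0.0478 -0.0991]
0 72 x range [0.4121 0.4273] y front 0.0957 top z 0.086 G [-0.049  -0.0104]
0.09 58 x range [0.4236 0.4424] y front 0.1869 top z 0.085 G [-0.0454  0.0817]
goal [0.4103 0.0168 0.12  ] d [0.0277 0.098  0.0653] rv [ 0.4 -0.2  0.1] from [ 0.4255 -0.0844  0.1845] [179.6  -0.2 172.7] F [-1.3 -0.4  0.4] op 0.0569 t 41.1
```

jog_arm(targets="0.013 0.045 0 0 0 0 0.3; 0.0275 0.098 0 0 0 0 0.3; 0.0275 0.098 0 0 0 0 0.3; 0.0275 0.098 0.04 0 0 0 0.3; 0.0275 0.098 0.08 0 0 0 0.3; 0.0275 0.098 0.115 0 0 0 0.3; 0.0275 0.098 0.131 0 0 0 0.3; 0.0275 0.098 0.131 0 0 0 0.3")

```text
clock: 42.1
tool_pos: [0.4096, 0.0172, 0.0531]
orientation: [179.7, -0.4, 172.7]
force: [0.4, -0.7, 0.1]
opening: 0.057
```

jog_arm(targets="0 0 0 0 0 0 -1; 0 0 0 0 0 0 -1; 0 0 0 0 0 0 -1; 0 0 0 0 0 0 -1; 0 0 -0.03 0 0 0 -1; 0 0 -0.07 0 0 0 -1; 0 0 -0.1 0 0 0 -1; 0 0 -0.1 0 0 0 -1")

```text
clock: 43.1
tool_pos: [0.411, 0.017, 0.1546]
orientation: [179.6, -0.2, 172.7]
force: [-0.4, 0.1, -5.6]
opening: 0.0218
```

Run:
```python
from h import *
rel([.507,-.226,.0485],172.6)
```

```text
goal [ 0.507  -0.226   0.0485] d [-0.1265 -0.2297  0.1039] rv [ 0.4 -0.2  0.1] from [0.411  0.017  0.1546] [179.6  -0.2 172.7] F [-0.4  0.1 -5.6] op 0.0218 t 43.1
```

jog_arm(targets="-0.025 -0.045 0 0 0 0 -1; -0.053 -0.095 0 0 0 0 -1; -0.08 -0.145 0 0 0 0 -1; -0.107 -0.195 0 0 0 0 -1; -0.1265 -0.2297 0.02 0 0 0 -1; -0.1265 -0.2297 0.05 0 0 0 -1; -0.1265 -0.2297 0.08 0 0 0 -1; -0.1265 -0.2297 0.1 0 0 0 -1")

```text
clock: 44.1
tool_pos: [0.5043, -0.2258, 0.0486]
orientation: [179.5, -0.5, 172.6]
force: [-4.1, 8.5, 26.8]
opening: 0.0214
```

Run:
```python
from h import *
rel([.507,-.226,.0485],172.6)
```

```text
goal [ 0.507  -0.226   0.0485] d [-0.0027  0.0002  0.0001] rv [ 0.5 -0.5  0. ] from [ 0.5043 -0.2258  0.0486] [179.5  -0.5 172.6] F [-4.1  8.5 26.8] op 0.0214 t 44.1
```

jog_arm(targets="0 0 0 0 0 0 -1; 0 0 0 0 0 0 -1; 0 0 0 0 0 0 0.3; 0 0 0 0 0 0 0.3; 0 0 0 0 0 0 0.3; 0 0 -0.03 0 0 0 0.3; 0 0 -0.08 0 0 0 0.3; 0 0 -0.11 0 0 0 0.3")

```text
clock: 45.1
tool_pos: [0.5059, -0.2271, 0.1612]
orientation: [179.5, -0.4, 172.6]
force: [0.9, -0.2, -0.7]
opening: 0.057
```

```bash
python3 sw.py
python3 - <<'E'
from h import *
s=snapshot("side");save(s,"s11.png",crop=(150,100,470,340))
rel([*g2w(-.049,0),.0535],172.6)
E
```

```text
0 90 x range [0.4093 0.4272] y front 0.0962 top z 0.086 G [-0.0514 -0.0104]
0.09 88 x range [0.4213 0.4423] y front 0.1868 top z 0.086 G [-0.0489  0.0813]
goal [0.4219 0.106  0.0535] d [0.1272 0.3189 0.1119] rv [ 0.4 -0.1  0. ] from [ 0.5074 -0.2274  0.1627] [ 1.796e+02 -1.000e-01  1.726e+02] F [ 0.5 -0.1 -0.6] op 0.0567 t 45.2
```

View pics/s11.png

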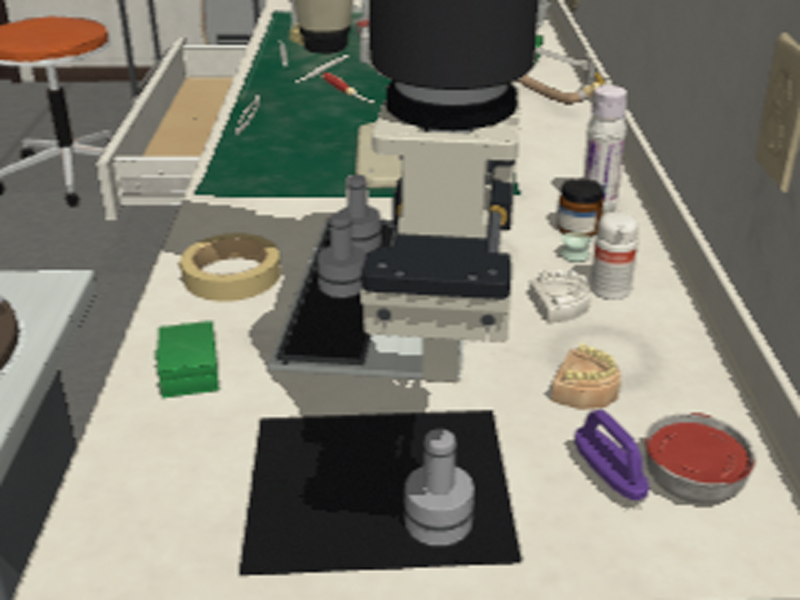

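jog_arm(targets="0.022 0.045 0 0 0 0 0.3; 0.045 0.095 0 0 0 0 0.3; 0.07 0.15 0 0 0 0 0.3; 0.092 0.205 0 0 0 0 0.3; 0.11 0.26 0 0 0 0 0.3; 0.125 0.3 0 0 0 0 0.3; 0.1282 0.3187 0.01 0 0 0 0.3; 0.1282 0.3187 0.04 0 0 0 0.3")

```text
clock: 46.2
tool_pos: [0.4217, 0.1075, 0.1259]
orientation: [179.4, 0.0, 172.8]
force: [0.4, -0.1, -1.3]
opening: 0.0576
```

Run:
```python
from h import *
rel([.4208,.1055,.0535],172.6)
```

```text
goal [0.4208 0.1055 0.0535] d [ 0.0007 -0.0028  0.0724] rv [0.6 0.  0.2] from [0.4217 0.1075 0.1259] [179.4   0.  172.8] F [ 0.4 -0.1 -1.3] op 0.0576 t 46.2
```

jog_arm(targets="0.0007 -0.0025 0.03 0.5 0 0 0.3; 0.0007 -0.0025 0.06 0.5 0 0 0.3; 0.0007 -0.0025 0.0724 0.5 0 0 0.3; 0.0007 -0.0025 0.0724 0.5 0 0 0.3; 0.0007 -0.0025 0.0724 0.5 0 0 -1; 0.0007 -0.0025 0.0724 0.5 0 0 -1; 0.0007 -0.0025 0.0724 0.5 0 0 -1; 0.0007 -0.0025 0.0724 0.5 0 0 -1")

```text
clock: 47.2
tool_pos: [0.421, 0.1059, 0.0538]
orientation: [179.9, 0.1, 172.8]
force: [0.3, -2.3, 2.1]
opening: 0.0225
```

Run:
```python
from h import *
rel([.415,-.226,.0495],172.6)
```

```text
goal [ 0.415  -0.226   0.0495] d [-0.0356 -0.33    0.0037] rv [0.1 0.1 0.2] from [0.421  0.1059 0.0538] [1.799e+02 1.000e-01 1.728e+02] F [ 0.3 -2.3  2.1] op 0.0225 t 47.2
```

jog_arm(targets="0 0 -0.03 0 0 0 -1; 0 0 -0.07 0 0 0 -1; 0 -0.01 -0.095 0 0 0 -1; -0.005 -0.05 -0.095 0 0 0 -1; -0.012 -0.105 -0.095 0 0 0 -1; -0.018 -0.16 -0.095 0 0 0 -1; -0.024 -0.215 -0.095 0 0 0 -1; -0.03 -0.27 -0.095 0 0 0 -1")

```text
clock: 48.2
tool_pos: [0.4158, -0.1675, 0.148]
orientation: [179.9, 0.0, 172.8]
force: [1.6, 0.8, -3.9]
opening: 0.0213
```

Run:
```python
from h import *
rel([.415,-.226,.0495],172.6)
```

```text
goal [ 0.415  -0.226   0.0495] d [-0.0064 -0.0584  0.0983] rv [0.1 0.  0.2] from [ 0.4158 -0.1675  0.148 ] [179.9   0.  172.8] F [ 1.6  0.8 -3.9] op 0.0213 t 48.2
```

jog_arm(targets="-0.0064 -0.045 0.01 0 0 0 -1; -0.0064 -0.0584 0.03 0 0 0 -1; -0.0064 -0.0584 0.055 0 0 0 -1; -0.0064 -0.0584 0.08 0 0 0 -1; -0.0064 -0.0584 0.094 0 0 0 -1; -0.0064 -0.0584 0.0975 0 0 0 -1; -0.0064 -0.0584 0.0983 0 0 0 -1; -0.0064 -0.0584 0.0983 0 0 0 -1")

```text
clock: 49.2
tool_pos: [0.4155, -0.226, 0.0502]
orientation: [179.9, 0.1, 172.8]
force: [-0.1, 1.2, -3.3]
opening: 0.0212
```

Run:
```python
from h import *
rel([.415,-.226,.0490],172.6)
```

```text
goal [ 0.415 -0.226  0.049] d [ 0.0005 -0.0001  0.0012] rv [0.1 0.1 0.2] from [ 0.4155 -0.226   0.0502] [1.799e+02 1.000e-01 1.728e+02] F [-0.1  1.2 -3.3] op 0.0212 t 49.2
```

jog_arm(targets="0 0 0.0015 0 0 0 -1; 0 0 0.0015 0 0 0 -1; 0 0 0.0015 0 0 0 0.2; 0 0 0.0015 0 0 0 0.2; 0 0 0.0015 0 0 0 0.2; 0 0 -0.03 0 0 0 0.2; 0 0 -0.08 0 0 0 0.2; 0 0 -0.1 0 0 0 0.2")

```text
clock: 50.2
tool_pos: [0.4167, -0.2265, 0.1531]
orientation: [179.9, 0.3, 172.8]
force: [0.4, 0.5, -0.8]
opening: 0.0524
```

```bash
python3 sw.py
python3 - <<'E'
from h import *
s=snapshot("side");save(s,"s12.png",crop=(150,100,470,340))
rel([.4337,.1956,.0535],172.6)
E
```

```text
goal [0.4337 0.1956 0.0535] d [0.0368 0.4207 0.1   ] rv [0.1 0.4 0.2] from [ 0.417  -0.2266  0.153 ] [179.9   0.4 172.8] F [-0.4  0.1 -0.7] op 0.0523 t 50.3
```

View pics/s12.png

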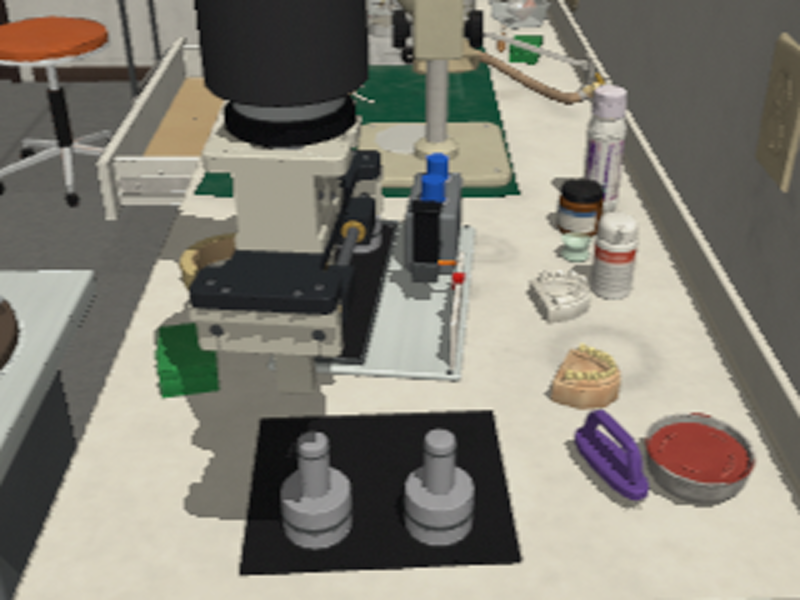

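Two back upright. Now the last weight at the far end of the trough.

jog_arm(targets="0.005 0.05 0 0 0 0 0.2; 0.01 0.11 0 0 0 0 0.2; 0.015 0.17 0 0 0 0 0.2; 0.02 0.23 0 0 0 0 0.2; 0.025 0.29 0 0 0 0 0.2; 0.03 0.35 0 0 0 0 0.2; 0.035 0.4 0 0 0 0 0.2; 0.0368 0.4207 0 0 0 0 0.2")

```text
clock: 51.3
tool_pos: [0.4325, 0.1977, 0.1527]
orientation: [179.9, 0.4, 173.0]
force: [0.9, -0.4, -0.2]
opening: 0.0526
```

```bash
python3 sw.py
python3 - <<'E'
from h import *
rel([.4337,.1956,.0535],172.6)
E
```

```text
0.09 85 x range [0.4213 0.4422] y front 0.1865 top z 0.085 G [-0.0489  0.0811]
goal [0.4337 0.1956 0.0535] d [-0.0003 -0.003   0.0993] rv [0.1 0.4 0.4] from [0.433  0.1986 0.1528] [179.9   0.4 173. ] F [0.9 2.3 0.8] op 0.0528 t 51.35
```

jog_arm(targets="-0.0003 -0.003 0.02 0 0.4 0.4 0.2; -0.0003 -0.003 0.055 0 0.4 0.4 0.2; -0.0003 -0.003 0.085 0 0.4 0.4 0.2; -0.0003 -0.003 0.099 0 0.4 0.4 0.2; -0.0003 -0.003 0.099 0 0.4 0.4 -1; -0.0003 -0.003 0.099 0 0.4 0.4 -1; -0.0003 -0.003 0.099 0 0.4 0.4 -1; -0.0003 -0.003 0.099 0 0.4 0.4 -1")

```text
clock: 52.35
tool_pos: [0.4341, 0.196, 0.0546]
orientation: [179.8, 0.1, 172.6]
force: [-0.7, 0.3, 3.1]
opening: 0.0216
```

Run:
```python
from h import *
rel([.415,-.141,.0495],172.6)
```

```text
goal [ 0.415  -0.141   0.0495] d [-0.0246 -0.3367  0.0042] rv [ 0.2  0.1 -0. ] from [0.4341 0.196  0.0546] [1.798e+02 1.000e-01 1.726e+02] F [-0.7  0.3  3.1] op 0.0216 t 52.35
```

jog_arm(targets="0 0 -0.03 0 0 0 -1; 0 0 -0.07 0 0 0 -1; 0 -0.01 -0.095 0 0 0 -1; -0.004 -0.06 -0.095 0 0 0 -1; -0.008 -0.115 -0.095 0 0 0 -1; -0.012 -0.17 -0.095 0 0 0 -1; -0.017 -0.225 -0.095 0 0 0 -1; -0.021 -0.28 -0.095 0 0 0 -1")

```text
clock: 53.35
tool_pos: [0.4179, -0.0861, 0.149]
orientation: [179.8, 0.1, 172.6]
force: [1.1, 0.3, -3.1]
opening: 0.0214
```

Run:
```python
from h import *
rel([.415,-.141,.050],172.6)
```

```text
goal [ 0.415 -0.141  0.05 ] d [-0.0041 -0.0551  0.0988] rv [0.2 0.1 0. ] from [ 0.4179 -0.0861  0.149 ] [1.798e+02 1.000e-01 1.726e+02] F [ 1.1  0.3 -3.1] op 0.0214 t 53.35
```

jog_arm(targets="-0.0041 -0.045 0.01 0 0 0 -1; -0.0041 -0.055 0.03 0 0 0 -1; -0.0041 -0.055 0.055 0 0 0 -1; -0.0041 -0.055 0.08 0 0 0 -1; -0.0041 -0.055 0.094 0 0 0 -1; -0.0041 -0.055 0.098 0 0 0 -1; -0.0041 -0.055 0.099 0 0 0 -1; -0.0041 -0.055 0.099 0 0 0 -1")

```text
clock: 54.35
tool_pos: [0.4155, -0.1408, 0.0504]
orientation: [179.8, 0.1, 172.6]
force: [0.1, 0.2, -3.1]
opening: 0.0216
```

```bash
python3 st.py
python3 - <<'E'
from h import *
rel([.415,-.141,.0495],172.6)
E
```

```text
gauge xy [-0.02358 -0.24557] z 0.0504 Fg [0.12 0.2 ] op 0.0216 54.35 [1.798e+02 1.000e-01 1.726e+02]
goal [ 0.415  -0.141   0.0495] d [ 0.0005 -0.0003  0.0009] rv [0.2 0.1 0. ] from [ 0.4155 -0.1408  0.0504] [1.798e+02 1.000e-01 1.726e+02] F [ 0.1  0.2 -3.1] op 0.0216 t 54.35
```

jog_arm(targets="0 0 0.001 0 0 0 -1; 0 0 0.001 0 0 0 -1; 0 0 0.001 0 0 0 0.2; 0 0 0.001 0 0 0 0.2; 0 0 0.001 0 0 0 0.2; 0 0 -0.03 0 0 0 0.2; 0 0 -0.08 0 0 0 0.2; 0 0 -0.12 0 0 0 0.2")

```text
clock: 55.35
tool_pos: [0.4154, -0.1413, 0.1723]
orientation: [179.8, 0.2, 172.6]
force: [1.9, -0.4, -0.8]
opening: 0.0529
```

jog_arm(targets="0 0.02 -0.02 0 0 0 0.2; 0 0.06 -0.03 0 0 0 0.2; 0 0.12 -0.03 0 0 0 0.2; 0 0.17 -0.03 0 0 0 0.2; 0 0.22 -0.03 0 0 0 0.2; 0 0.26 -0.03 0 0 0 0.2; 0 0.28 -0.03 0 0 0 0.2; 0 0.28 -0.03 0 0 0 0.2")

```text
clock: 56.35
tool_pos: [0.4511, 0.1371, 0.203]
orientation: [179.8, 0.2, 172.7]
force: [-0.2, 0.1, -0.2]
opening: 0.0527
```

```bash
python3 caps.py
python3 - <<'E'
from h import *
p=weights();save(p,"t13.png");s=snapshot("side");save(s,"s13.png",crop=(150,100,470,340))
im=p["img"].astype(float);q=im[210:219,306:318];w=np.clip(q[...,0]-q[...,2]-25,0,None);v,u=np.mgrid[210:219,306:318];print("red",(w*u).sum()/w.sum(),(w*v).sum()/w.sum(),w.sum())
q=im[212:219,286:295];w=np.clip(q[...,0]-q[...,2]-25,0,None);v,u=np.mgrid[212:219,286:295];print("needle",(w*u).sum()/w.sum(),w.sum())
print(telemetry.get_obs()["clock"],telemetry.get_obs()["force"])
E
```

```text
cap1 62 [0.0842 0.1012 0.1065 0.1078]
cap2 85 [0.0843 0.0997 0.1066 0.1073]
stem 61 [0.5332 0.1329 0.0777] uv [260. 213.]
stem 93 [ 0.504  -0.2253  0.0817] uv [432. 225.]
stem 93 [ 0.4156 -0.1406  0.0819] uv [392. 268.]
stem 95 [ 0.4153 -0.2257  0.082 ] uv [434. 268.]
red 311.6768577494692 213.33290870488324 2355.0
needle 289.82456140350877 513.0
56.5 [-0.07254274 -0.49784141 -0.51275854]
```

View pics/t13.png

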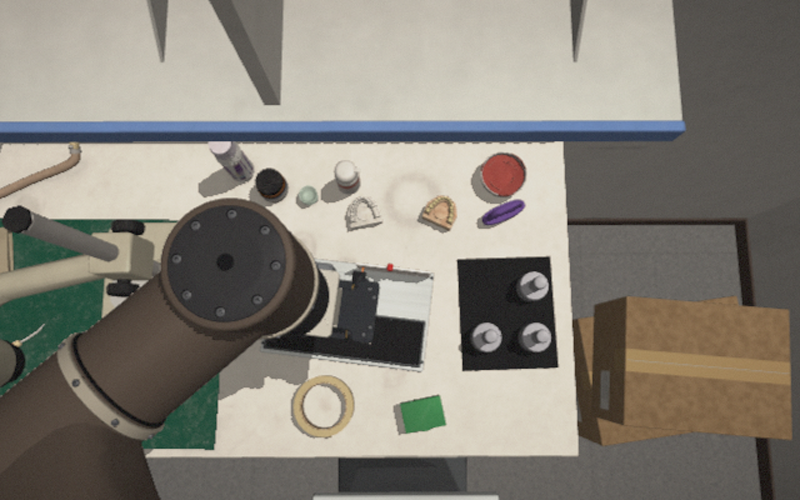

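View pics/s13.png

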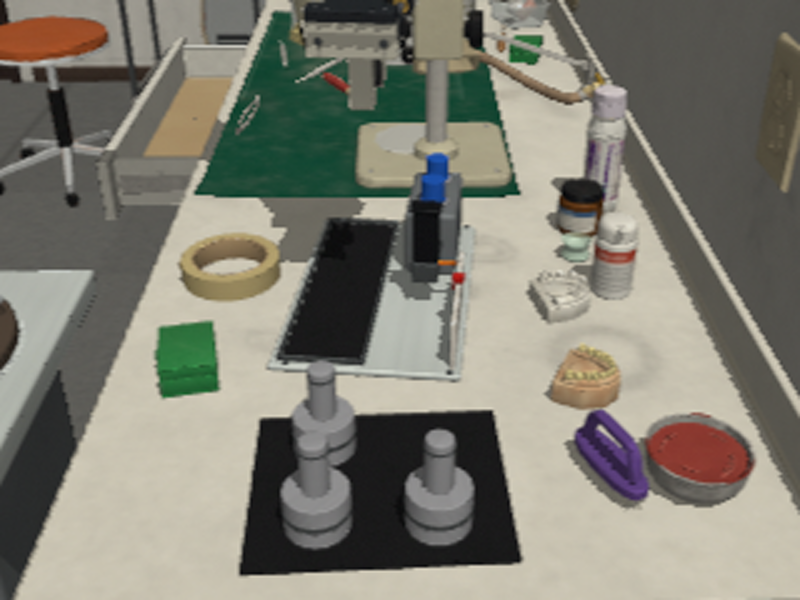

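```bash
python3 -c "
from h import *
print(job.close_job())"
```

```text
the job is handed in; nothing more can be done
None
```

I carried out the proof pull in the order asked and handed it in at about 56.5 s; the hand-in gave no verdict. How exactly the needle met the pointer is known only to about 1 mm.

- **Before the pull:** All three weights present stood upright in the trough. Both caps were up, with tops at about 0.1205 m, which is 14 mm above fully down.
- **The pull:** I took the slide to about 46.3 mm and held it there for a little over 3 s, then led it back to zero and let go. I had stopped for about 2 s at roughly 45.5 mm on the way out to measure.
- **After the pull:** I pressed both caps down, and their tops read about 0.1065 m. The three weights are upright on the mat, and the gripper is clear of everything.
- **Last checks:** The red pointer (column 311.68) and the needle at home (column 289.82) are where they were at the start. The other things look unmoved, and no weight appeared to have been knocked aside.

**Where the checks disagreed:** the top camera put the pointer at about 46.5 mm. The side camera's depth readings agreed with that or put it slightly farther. Comparing pixel rows in the side picture suggested the needle could be up to about 1 mm past the pointer, by one reading nearer 2 mm. I stopped just short of the top camera's value.

One weight touched the mat at about 27 N when I set it down.

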